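# Gauge a crock's mouth, fill it with tea lights and close it

### The arm

A 7-joint arm with a two-finger parallel gripper is mounted at the origin on a cart in front of the work surface, level with it; the furniture and walls round the work are solid. World frame = base frame: x ahead of the robot, y to its left, z up, the work surface at z = 0. Lengths are in mm, angles in rad, forces in N, time in s.
With the tool pointing down it reaches from about 400 to 875 mm from the base axis. Payload 4.4 kg.
Tool frame: the origin (TCP) lies where the fingers leave the gripper's body, on its centre line; the fingertips stand 73 mm ahead of it and the grasp point (between the pads) lies 54 mm ahead of it; z points along the fingers, y is the line along which they close (so a half turn about z gives the same grasp; the last joint's range is limited). The gripper opens to 85 mm and grips with 20 to 120 N. Pads are 22 mm wide; open, the fingers measure 114 mm over their backs; the gripper's body (76 mm by 85 mm) begins 54 mm behind the grasp point. The pads swing forward as they close: fully open they stand 13 mm farther back than shut.
Start: joints at [-1.382, 0.628, 0.038, 1.517, -0.027, 0.996, -0.02], TCP at [163.811, 629.033, 303.913] pointing down, gripper open.
Joint ranges: [-3.06, 3.06], [-0.37, 2.12], [-1.25, 1.32], [0.18, 2.47], [-1.1, 4.24], [0.23, 1.98], [-2.94, 2.94]. Speed limits (rad/s): [2.57, 2.57, 3.14, 3.14, 3.14, 3.14, 3.14].

### API

Orientations are given as [roll, pitch, yaw] about the fixed x, y, z axes, in that order (R = Rz(yaw) Ry(pitch) Rx(roll)).
In Python, from cell import ctrl gives the robot as it stands.
- The arm moves only by the tool send_rows, never from a script. Its argument "rows" is a list that holds one entry, the list of rows, each a list of 6 numbers: the shift along the tool's x, y, z in cm, then the turn, a rotation vector about the tool's x, y, z in rad. In form: [[[tx, ty, tz, wx, wy, wz], ...]]. A call has 1 to 10 rows; each row is the pose to reach, as a shift and turn from the pose commanded when the call began, along the tool's axes at that moment; what a row does not reach only later rows make up. A row lasts 1/10 s, in which the tool goes at most 50 mm and 8.59 degrees, less where a joint would pass 70% of its speed; a pose out of reach is approached as far as the arm can. A call with a gripper value outside its range is refused whole. "grip" is the closure in counts, from 0 (fully open) to 255 (shut), set as the call begins (left out, the last holds). The fingers move at their own pace and stop on an object; the grip force is fixed at half the most. Time passes only in rows, so rows that repeat a pose let the fingers close. It gives the time, the measured TCP pose, the force, the opening and the grip force at its end, in the units of the state.
- ctrl.read_state(): the state, without advancing time (a new reading comes with each control period).
- ctrl.get_image(name): name is "side" or "top"; returns a dict with "pixels" (420x560x3 uint8, red, green, blue), "fx", "fy", "cx", "cy" (pixels), "extrinsics" (4x4, takes a point from camera to world coordinates). Camera axes: x right, y up, looking along -z (the intrinsics and any distortion apply to the point x, -y, -z); pixel columns grow to the right and rows downward; lengths in mm; the calibration is good to about 2 mm. A picture is of the moment at which its call begins. There is no depth.
- ctrl.finish_job(): hands the job in; it is judged then, once.
The state is a dict: "clock": time; "qpos": joint angles; "qd": joint speeds; "tau": joint torques, N m; "eef_pos": TCP position; "tool_rot": TCP orientation; "force": force on the tool from outside, world axes, zero at the start; "torque": the same for the moment, N m; "width": finger opening in mm; "gripper_force": force on a finger pad.
Only numpy, scipy, OpenCV 4.12 (cv2) and the standard library are available. Lean on these libraries where they do the work, as an engineer would, in place of code of your own. Each camera call takes 0.05 s, during which the arm holds its last target. There are 200 camera calls.

### The job

Make up the white crock of tea lights for the shop floor: while the crock is still empty, measure its mouth with the telescoping gauge (squeeze it, set it in the mouth until its round plate lies on the rim, let go so that the plungers spring out to the wall, push the red lock button home, draw it out) and put the gauge back upright on its stand, still locked with that reading. Sort the loose pieces, every tea light into the crock and every cookie cutter into the wooden tray, and finish with the crock's lid on, fully down. Do not disturb the timer, the black shaker or the white egg cup.

Things in the scene. Friction and masses are not known exactly. Their poses are not given: they have to be found in the camera images.
- gauge: telescoping bore gauge, 0.22 to 0.31 kg, loose; at the start it hangs upright in its stand, unlocked, plungers out. Origin: centre of the underside of its round aluminium plate (104 mm diameter, 5 mm thick); z up along the handle, x along the plungers. Handle, paddles and lock button are above the plate, the head with the plungers below it
- gauge_head (a point): middle of the gauge's steel head, 28 mm below the gauge's origin, same axes. The head is 56 mm (x) x 18 x 18 mm on a 14 mm stem; its underside is 37 mm below the origin. A brass plunger, 12 mm thick with a round end, comes out of each end along +x and -x
- gauge_grip (a point): middle of the gauge's handle, 33 mm above its origin, same axes. Flat steel handle, 24 mm (x) x 12 mm (y), 5 to 62 mm above the origin. Rubber paddles on its two y sides, 11 to 55 mm up, 16 mm wide, 36 mm over their faces, 24 mm squeezed: squeezing along y (4 N; hold with 15 to 20 N) draws the plungers in, letting go lets them out. Gripping the flanks across x does not work them
- plunger_a (a joint): how far each plunger is drawn in (m): 0 = fully out, 96 mm over the ends; 0.015 = fully in, 66 mm over the ends. Both plungers and both paddles move together. Width over the ends = 96 mm minus twice this; on the wall of the crock's 84 mm mouth it is about 0.006
- lock (a joint): red lock button on top of the handle, 18 mm diameter, its top 72 mm above the gauge's origin when up: 0 = up (free), 0.006 = down (locked). It starts to move at about 3 N, is home at 5 to 6 N and stays down; then a brake holds plungers and paddles where they are, unless the paddles are squeezed hard. Pulling it up with about 3 N frees it
- crock_rim (a point): centre of the mouth of the round white stoneware crock with two blue bands, at the height of its rim, z up. The crock is 100 mm across, 75 mm high, with an 84 mm bore, 67 mm deep; it does not move
- stand_top (a point): the gauge's dark wooden stand (fixed): base 100 x 84 mm, two upright rails 90 mm long along its x, 10 mm thick, at y = +33 and -33 mm (56 mm free between), 50 mm high. This point is midway between them at the height of their tops: the gauge's origin belongs here, head hanging between the rails, plungers along the stand's x (within 20 degrees), plate on both rails. z up
- lid: round wooden lid of the crock, 0.11 to 0.22 kg, loose, on the worktop right way up. Origin: centre of the underside of its cork plug. Plug 78 mm diameter, 8 mm high, bevelled; disc 104 mm diameter from 8 to 15 mm; knob 28 mm diameter, gripped 23 to 47 mm above the origin. On the crock, fully down, its origin is 8 mm below the rim
- tray: low open tray of light wood (fixed), 100 mm (x) x 180 mm (y) outside, 20 mm high, walls and floor 5 mm. Origin: centre of its underside, z up
- tea_light_1: tea light: candle in a round pale tin cup, 38 mm diameter, walls 15 mm high (17 mm with the wick), 14 g, loose; may be absent. Origin: centre of its underside
- tea_light_2: tea light: candle in a round pale tin cup, 38 mm diameter, walls 15 mm high (17 mm with the wick), 14 g, loose; may be absent. Origin: centre of its underside
- tea_light_3: tea light: candle in a round pale tin cup, 38 mm diameter, walls 15 mm high (17 mm with the wick), 14 g, loose; may be absent. Origin: centre of its underside
- cutter_red: red wavy-edged cookie cutter, 47 mm (x) x 52 mm (y), 21 mm high, 25 g, loose; may be absent. Origin: centre of its underside. Grip it from outside, as if solid
- cutter_heart: tin heart-shaped cookie cutter, 51 mm (x) x 57 mm (y), 21 mm high, 25 g, loose; may be absent. Origin: centre of its underside. Grip it from outside, as if solid
- kitchen_timer: red and white wind-up kitchen timer, 65 mm diameter, 53 mm high, at the back left; leave alone. Origin: centre of its underside
- shaker_fig_3: black figure-shaped shaker, 38 mm diameter, 78 mm high, behind the crock; leave alone. Origin: centre of its underside
- egg_cup_white: white egg cup, 49 mm diameter, 57 mm high, at the back between crock and stand; leave alone. Origin: centre of its underside
There are look-alikes about, which are no part of the job. Leave any blue, green or pink look-alike of the tea_light_3 alone.

How it is judged:
By the outcome, as a careful person would: the job done as asked, in the order asked, and still so for the second after the job is handed in, with the robot touching nothing.
Of tea_light_1, tea_light_2, tea_light_3 only 1 to 3 are there at a start; the rules pass over those that are not, and their reading is None.
Of cutter_red, cutter_heart only 1 to 2 are there at a start; the rules pass over those that are not, and their reading is None.
At some moment in a run one of tea_light_1, tea_light_2, tea_light_3, cutter_red, cutter_heart may be knocked a few centimetres aside while the robot is not near it.
It also fails if it takes over 210 s, if anything falls off the work surface, if the arm or the gripper's body presses on something with over 40 N, if the wrist force passes 120 N, or if a joint passes its speed limit or range.

## Working session

There is one attempt and no reset: what is moved stays moved. The work goes in short steps, Python scripts to look and compute and a tool call to move; the robot and the scene stay as the last step left them, time stands still between calls to the robot, and variables do not carry over. Pictures are saved under pics/ and viewed, at most 14 in all, crops included, and the job is handed in when it is done.

Besides the shell and the picture viewer there is one more tool, called after "Emit:" as a command line: name --argument value ..., lists and objects as JSON in quotes. send_rows: Moves the arm, as the interface text tells. Its arguments: {"type":"object","properties":{"rows":{"type":"array","items":{"type":"array","items":{"type":"array","items":{"type":"number"}}}},"grip":{"type":"number"}},"required":["rows"]}

```bash
ls; mkdir -p pics; cat > h.py <<'E'
import numpy as np, cv2
from cell import ctrl
def shot(name,fn=None):
    im=ctrl.get_image(name)
    if fn: cv2.imwrite('pics/'+fn,im['pixels'][:,:,::-1])
    return im
def ray(im,u,v):
    d=np.array([(u-im['cx'])/im['fx'],-(v-im['cy'])/im['fy'],-1.])
    E=np.array(im['extrinsics']); return E[:3,3],E[:3,:3]@d
def onz(im,u,v,z):
    o,d=ray(im,u,v); return o+d*(z-o[2])/d[2]
def proj(im,p):
    E=np.array(im['extrinsics']); c=E[:3,:3].T@(np.array(p)-E[:3,3])
    return im['cx']+im['fx']*c[0]/-c[2], im['cy']+im['fy']*-c[1]/-c[2]
E
python3 - <<'E'
from h import *
for n in('top','side'):
    im=shot(n,n+'0.png'); print({k:np.round(v,3).tolist() for k,v in im.items() if k!='pixels'})
s=ctrl.read_state();print(s)
E
```

```text
pics
{'fx': 490.256, 'fy': 490.256, 'cx': 283.776, 'cy': 208.417, 'extrinsics': [[0.009, 0.994, -0.108, 443.291], [-1.0, 0.009, 0.004, 29.889], [0.005, 0.108, 0.994, 1450.519], [0.0, 0.0, 0.0, 1.0]]}
{'fx': 535.029, 'fy': 535.029, 'cx': 288.063, 'cy': 212.755, 'extrinsics': [[1.0, 0.027, 0.004, 595.63], [-0.011, 0.531, -0.847, -991.844], [-0.025, 0.847, 0.531, 722.211], [0.0, 0.0, 0.0, 1.0]]}
{'clock': 0.1, 'qpos': array([-1.38181496,  0.62918851,  0.03845985,  1.51829092, -0.02697904,
        0.99629694, -0.02000754]), 'qd': array([-0.00045293, -0.00275689,  0.00078638, -0.00221508,  0.00016173,
        0.00101939, -0.00029914]), 'tau': array([ 4.18681957e-03, -5.64535797e+01,  1.23050887e+00, -1.93974727e+01,
        1.11547441e-02,  5.40095876e-03, -2.50169848e-06]), 'eef_pos': array([163.69233534, 628.59188095, 303.11609804]), 'tool_rot': array([-3.13992774e+00,  4.01735293e-05,  2.88680246e+00]), 'force': array([-0.4031535 ,  0.55139731,  0.00309314]), 'torque': array([ 0.02041679, -0.01517159,  0.06471425]), 'gripper_force': 0.0, 'width': 85.02203540445412}
```

View pics/top0.png

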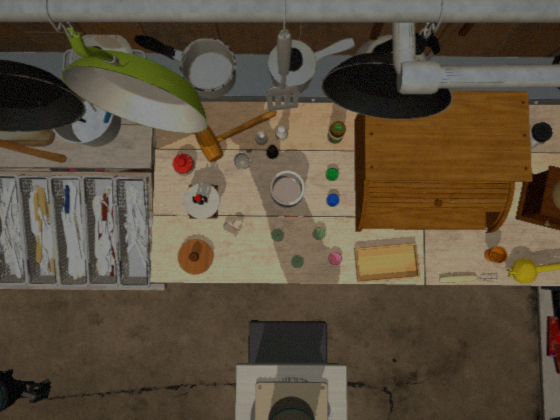

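View pics/side0.png

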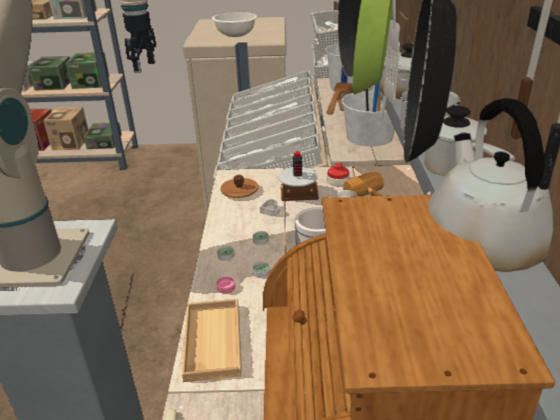

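The top view shows the crock at (287,188), gauge on its stand at (202,199), lid at (195,256), tray at (386,262) and heart cutter at (234,222). Tea-light candidates are (278,235), (297,261), (319,233), pink (335,258), and round green/blue ones at (332,174) and (333,200). I'll enlarge these.

```bash
python3 - <<'E'
import cv2,numpy as np
t=cv2.imread('pics/top0.png');s=cv2.imread('pics/side0.png')
a=cv2.resize(t[150:285,150:350],(800,540),interpolation=cv2.INTER_CUBIC)
cv2.imwrite('pics/c1.png',np.clip(a*1.3,0,255).astype(np.uint8))
b=cv2.resize(s[145:300,195:345],(580,600),interpolation=cv2.INTER_CUBIC)
cv2.imwrite('pics/c2.png',b)
for u,v in [(278,235),(297,261),(319,233),(335,258),(332,174),(333,200)]: print(u,v,t[v-2:v+3,u-2:u+3].mean((0,1))[::-1].round())
E
```

```text
278 235 [62. 75. 51.]
297 261 [64. 75. 52.]
319 233 [81. 96. 66.]
335 258 [142.  75.  87.]
332 174 [ 11. 102.  32.]
333 200 [ 14.  58. 127.]
```

View pics/c1.png

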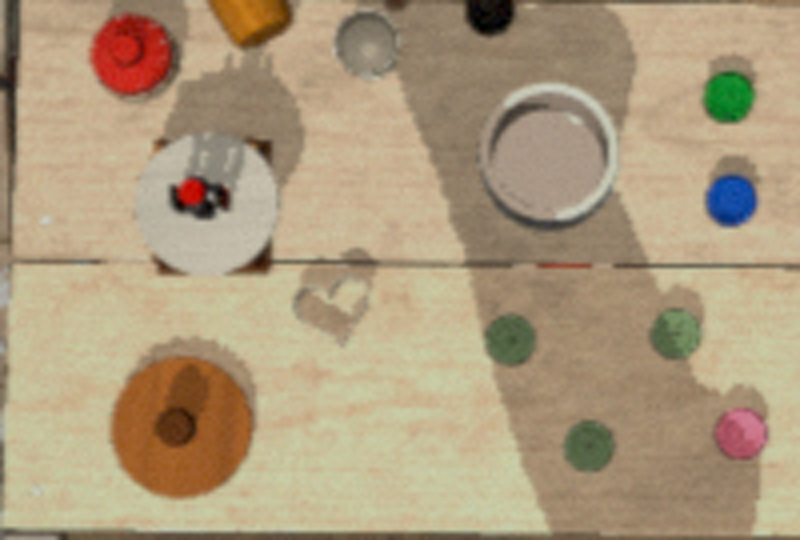

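View pics/c2.png

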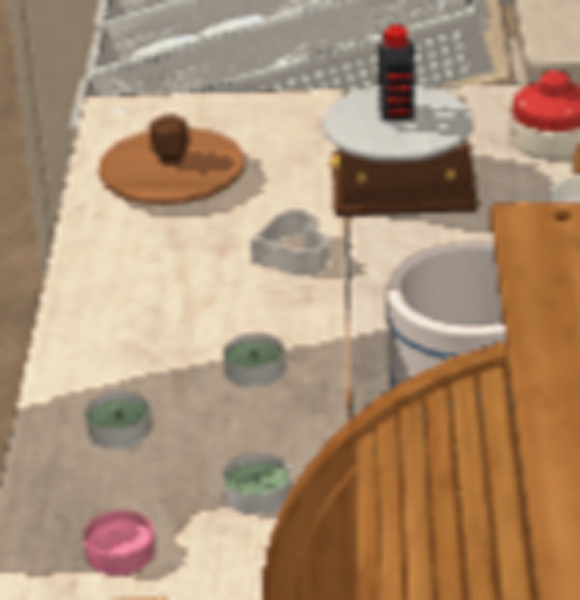

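The three grey-tin cups with dull sage candles, at (278,235), (297,261) and (319,233), fit "pale tin cup". The pink one (335,258), green one (332,174) and blue one (333,200) are coloured all over, so they are look-alikes. Only the heart cutter is there; the red one is absent. Next I'll measure positions.

```bash
cat >> h.py <<'E'
def blobs(mask,amin,amax):
    cs,_=cv2.findContours(mask.astype(np.uint8),cv2.RETR_EXTERNAL,cv2.CHAIN_APPROX_NONE); out=[]
    for c in cs:
        a=cv2.contourArea(c)
        if amin<a<amax:
            m=cv2.moments(c); out.append((m['m10']/m['m00'],m['m01']/m['m00'],a,cv2.boundingRect(c),cv2.minAreaRect(c)))
    return out
E
python3 - <<'E'
from h import *
T=cv2.imread('pics/top0.png');im=shot('top');sd=shot('side')
hsv=cv2.cvtColor(im['pixels'],cv2.COLOR_RGB2HSV); H,S,V=[hsv[:,:,i].astype(int) for i in range(3)]
roi=np.zeros(H.shape,bool); roi[150:285,155:350]=1
def rep(n,mask,a,b,z):
    for x in blobs(mask,a,b): print(n,np.round(x[:3],1),x[3],'->',onz(im,x[0],x[1],z).round(1)[:2], 'ang',round(x[4][2],1),np.round(x[4][1],1))
rep('tea',roi&(H>35)&(H<75)&(S>50)&(S<150),40,400,15)
rep('lid',roi&(H<14)&(S>140)&(V<235),300,2500,15)
rep('red',roi&((H<6)|(H>172))&(S>180)&(V>100),5,300,122)
rep('white',roi&(S<32)&(V>125),80,2500,55)
tr=np.zeros_like(roi);tr[238:285,350:425]=1
rep('tray',tr&(S>95)&(H<30),500,6000,20)
rep('heart',roi&(S<60)&(V<190)&(np.arange(560)[None]<250)&(np.arange(560)[None]>220)&(np.arange(420)[:,None]>208),20,900,15)
# same-point sanity via side: side green tea + gauge button
g=cv2.cvtColor(sd['pixels'],cv2.COLOR_RGB2HSV).astype(int)
for x in blobs((g[...,0]<6)&(g[...,1]>170)&(g[...,2]>100),5,300): print('side red',np.round(x[:3],1))
for x in blobs((g[...,0]>35)&(g[...,0]<75)&(g[...,1]>40)&(g[...,1]<150)&(np.arange(420)[:,None]>225)&(np.arange(420)[:,None]<280),10,300): print('side tea',np.round(x[:3],1),onz(sd,x[0],x[1],12).round(1))
# crock inner circle: 4x crop with Hough
c=cv2.resize(cv2.cvtColor(T,cv2.COLOR_BGR2GRAY)[160:220,255:320],None,fx=4,fy=4,interpolation=cv2.INTER_CUBIC)
for r in cv2.HoughCircles(c,cv2.HOUGH_GRADIENT,1.5,10,param1=80,param2=30,minRadius=50,maxRadius=78)[0][:4]:
    u,v=255+r[0]/4-.375,160+r[1]/4-.375; print('crock',u,v,r[2]/4*2.8,onz(im,u,v,75).round(1))
E
```

```text
tea [296.8 261.1  88. ] (291, 256, 12, 11) -> [444.8 -14.6] ang 90.0 [10. 11.]
tea [277.  234.5  91.5] (271, 229, 12, 12) -> [521.7  43.8] ang 45.0 [11.3 10.6]
tea [318.7 233.   90.5] (313, 228, 12, 11) -> [527.4 -78.4] ang 90.0 [10. 11.]
red [197.4 197.6  19.5] (195, 195, 6, 6) -> [614.7 261. ] ang 90.0 [5. 5.]
red [182.2 163.3 245. ] (173, 154, 19, 19) -> [709.6 305.6] ang 90.0 [18. 18.]
tray [ 386.7  262.2 2091. ] (355, 243, 65, 40) -> [ 443.8 -275.5] ang 84.6 [35.4 62.4]
heart [234.8 266.5 486.5] (221, 251, 29, 30) -> [427.8 165.4] ang 0.0 [28. 29.]
heart [237.3 247.7  60.5] (227, 245, 22, 7) -> [482.3 159.2] ang 81.9 [ 4.9 21.2]
heart [232.3 236.  159. ] (221, 221, 29, 23) -> [516.3 174.4] ang 90.0 [22. 28.]
side red [337.7 171.4 182. ]
side red [297.  154.1  15. ]
side red [ 36.1 114.   50. ]
side tea [261.  268.2  75. ] [530.1 -80.1  12. ]
side tea [225.  251.4  59.5] [446.9 -15.6  12. ]
side tea [260.2 236.   52. ] [524.3  42.2  12. ]
crock 287.0625 188.6875 51.38 [648.7  16.   75. ]
crock 286.6875 192.0625 42.455 [639.  17.  75.]
crock 289.3125 190.1875 50.539997 [644.4   9.6  75. ]
crock 283.3125 189.0625 51.695 [647.5  26.7  75. ]
```

```bash
python3 - <<'E'
from h import *
im=shot('top');sd=shot('side')
def tri(p,q):
    o1,d1=ray(im,*p);o2,d2=ray(sd,*q); A=np.stack([d1,-d2],1); t=np.linalg.lstsq(A,o2-o1,rcond=None)[0]
    a,b=o1+t[0]*d1,o2+t[1]*d2; return ((a+b)/2).round(1),np.linalg.norm(a-b).round(1)
print('button',tri((197.4,197.6),(297,154.1)))
print('crock rim from plate', onz(im,287,188.7,75))
c=lambda u,v:(150+u/4-.4,150+v/4-.4)
s=lambda u,v:(195+u/3.867-.4,145+v/3.871-.4)
print('plate ctr',tri(c(207,203),s(398,123)))
for z in(50,55,60,65,70):print(z,onz(im,*c(207,203),z).round(1),onz(sd,*s(398,123),z).round(1))
print('lid',onz(im,*c(182,425.5),15),onz(sd,*s(172,162),15),'knob',tri(c(175,427),s(168,125)))
print('heart side',onz(sd,*s(289,237),21),'top c',[onz(im,*c(*p),21).round() for p in[(300,298),(345,335),(360,290),(330,297),(325,270)]])
# enlarge heart & timed crop
t=im['pixels'][205:240,215:255,::-1];b=sd['pixels'][140:215,245:330,::-1]
A=cv2.resize(t,(400,350),interpolation=cv2.INTER_CUBIC);B=cv2.resize(b,(397,350),interpolation=cv2.INTER_CUBIC)
cv2.imwrite('pics/c3.png',np.hstack([A,B]))
E
```

```text
button (array([616.8, 262.5, 114.2]), np.float64(2.0))
crock rim from plate [648.6154131   16.21482707  75.        ]
plate ctr (array([617.2, 262.3,  49. ]), np.float64(1.8))
50 [616.2 262.1  50. ] [618.1 260.8  50. ]
55 [615.6 261.2  55. ] [617.9 251.4  55. ]
60 [614.9 260.4  60. ] [617.7 242.1  60. ]
65 [614.3 259.6  65. ] [617.6 232.8  65. ]
70 [613.7 258.7  70. ] [617.4 223.5  70. ]
lid [457.13401626 281.66632441  15.        ] [459.35177711 277.48529292  15.        ] knob (array([457. , 282.1,  41.8]), np.float64(2.5))
heart side [543.8652458  162.13779475  21.        ] top c [array([550., 197.,  21.]), array([524., 164.,  21.]), array([557., 153.,  21.]), array([551., 175.,  21.]), array([571., 179.,  21.])]
```

View pics/c3.png

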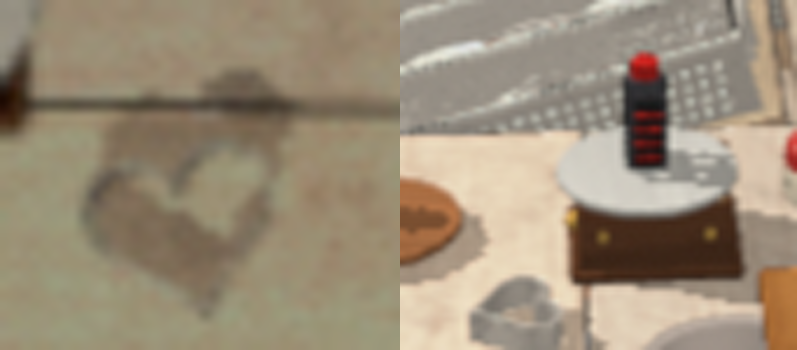

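The gauge is at about (616.5, 262) with its plate at z≈50. The lid is at (458, 281), the crock at (648, 16) and the heart at (540, 167), with its tip towards the robot and turned about 13°. First move: to above the gauge.

Emit:
send_rows --rows '[[[-26.5, -12, 3.2, 0, 0, -0.127], [-53, -24.1, 6.3, 0, 0, -0.255], [-53, -24.1, 6.3, 0, 0, -0.255], [-53, -24.1, 6.3, 0, 0, -0.255], [-53, -24.1, 6.3, 0, 0, -0.255], [-53, -24.1, 6.3, 0, 0, -0.255], [-53, -24.1, 6.3, 0, 0, -0.255], [-53, -24.1, 6.3, 0, 0, -0.255], [-53, -24.1, 6.3, 0, 0, -0.255], [-53, -24.1, 6.3, 0, 0, -0.255]]]' --grip 0

```text
clock: 1.3
eef_pos: [551.3, 314.4, 250.0]
tool_rot: [3.141, 0.0, -3.141]
force: [0.3, 1.4, -1.1]
width: 85.4
gripper_force: 0.0
```

```bash
cat >> h.py <<'E'
from scipy.spatial.transform import Rotation as Ro
def to(p,yaw):
    "shift (cm) and turn from the measured pose to TCP p, tool down at yaw"
    s=ctrl.read_state(); R=Ro.from_euler('xyz',s['tool_rot']); G=Ro.from_euler('xyz',[np.pi,0,yaw])
    return (R.inv().apply(np.array(p)-s['eef_pos'])/10).round(2),(R.inv()*G).as_rotvec().round(3)
E
python3 - <<'E'
from h import *
s=ctrl.read_state();print(s['clock'],s['eef_pos'],s['tool_rot'],s['qpos'].round(2));print(to([616.5,262,240],np.pi))
E
```

```text
1.3 [551.28634963 314.40004205 249.97104298] [ 3.14131816e+00  1.36680694e-04 -3.14143631e+00] [-0.54  0.66 -0.04  1.62  0.04  0.86  0.98]
(array([-6.52, -5.24,  1.  ]), array([0., 0., 0.]))
```

Emit:
send_rows --rows '[[[-6.5, -5.2, 1, 0, 0, 0], [-6.5, -5.2, 1, 0, 0, 0], [-6.5, -5.2, 3, 0, 0, 0], [-6.5, -5.2, 5, 0, 0, 0], [-6.5, -5.2, 7, 0, 0, 0], [-6.5, -5.2, 9, 0, 0, 0], [-6.5, -5.2, 10.5, 0, 0, 0], [-6.5, -5.2, 11.3, 0, 0, 0], [-6.5, -5.2, 11.3, 0, 0, 0], [-6.5, -5.2, 11.3, 0, 0, 0]]]'

```text
clock: 2.3
eef_pos: [615.3, 264.1, 137.7]
tool_rot: [3.141, 0.001, -3.141]
force: [0.3, -0.5, -0.0]
width: 85.4
gripper_force: 0.0
```

```bash
python3 - <<'E'
from h import *
print(to([616.5,262,137],np.pi)); s=ctrl.read_state();print(s['force'],s['eef_pos'])
im=shot('top');sd=shot('side')
A=cv2.resize(im['pixels'][170:230,170:240,::-1],(467,400),interpolation=cv2.INTER_CUBIC);B=cv2.resize(sd['pixels'][90:210,255:340,::-1],(283,400),interpolation=cv2.INTER_CUBIC)
cv2.imwrite('pics/c4.png',np.hstack([A,B]))
E
```

```text
(array([-0.12, -0.21,  0.07]), array([0.   , 0.001, 0.   ]))
[ 0.33239178 -0.46426906 -0.03604509] [615.27744381 264.08696828 137.67546959]
```

View pics/c4.png

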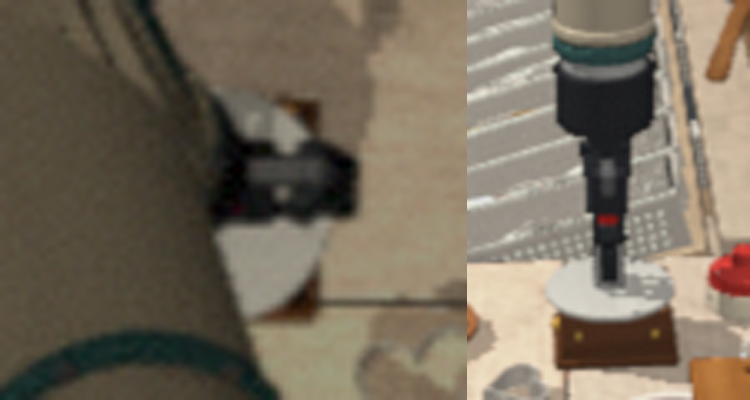

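The fingers straddle the handle, in line with it. Closing in steps.

Emit:
send_rows --rows '[[[0, -0.2, 0, 0, 0, 0], [0, -0.2, 0, 0, 0, 0], [0, -0.2, 0, 0, 0, 0], [0, -0.2, 0, 0, 0, 0], [0, -0.2, 0, 0, 0, 0], [0, -0.2, 0, 0, 0, 0]]]' --grip 165

```text
clock: 3.0
eef_pos: [615.0, 262.1, 137.6]
tool_rot: [3.141, 0.001, -3.141]
force: [-1.2, -0.0, 4.4]
width: 30.5
gripper_force: 3.0
```

Emit:
send_rows --rows '[[[0, 0, 0, 0, 0, 0], [0, 0, 0, 0, 0, 0], [0, 0, 0, 0, 0, 0], [0, 0, 0, 0, 0, 0], [0, 0, 0, 0, 0, 0]]]' --grip 185

```text
clock: 3.5
eef_pos: [615.1, 262.1, 137.9]
tool_rot: [3.141, 0.001, -3.141]
force: [-1.6, -0.6, 8.0]
width: 24.0
gripper_force: 22.5
```

Emit:
send_rows --rows '[[[0, 0, -1, 0, 0, 0], [0, 0, -3, 0, 0, 0], [0, 0, -5, 0, 0, 0], [0, 0, -7, 0, 0, 0], [0, 0, -9, 0, 0, 0], [0, 0, -9.3, 0, 0, 0], [0, 0, -9.3, 0, 0, 0], [0, 0, -9.3, 0, 0, 0]]]'

```text
clock: 4.3
eef_pos: [614.0, 261.5, 228.6]
tool_rot: [-3.14, -0.003, -3.141]
force: [-0.4, 0.3, -4.1]
width: 23.9
gripper_force: 20.9
```

```bash
python3 - <<'E'
from h import *
im=shot('top');sd=shot('side')
s=ctrl.read_state();print(s['force'],s['eef_pos'],s['width'],s['gripper_force']);print(to([648,16,231],np.pi))
B=cv2.resize(sd['pixels'][50:250,255:405,::-1],(450,600),interpolation=cv2.INTER_CUBIC)
A=cv2.resize(im['pixels'][160:220,255:325,::-1],(350,300));A=cv2.copyMakeBorder(A,0,300,0,0,cv2.BORDER_CONSTANT)
cv2.imwrite('pics/c5.png',np.hstack([B,A]))
E
```

```text
[ 0.94426774 -0.13647017 -4.4227933 ] [614.112045   261.51175239 228.51374013] 23.670460626044306 20.95191406784579
(array([ -3.38, -24.55,  -0.23]), array([-0.001, -0.003,  0.   ]))
```

View pics/c5.png

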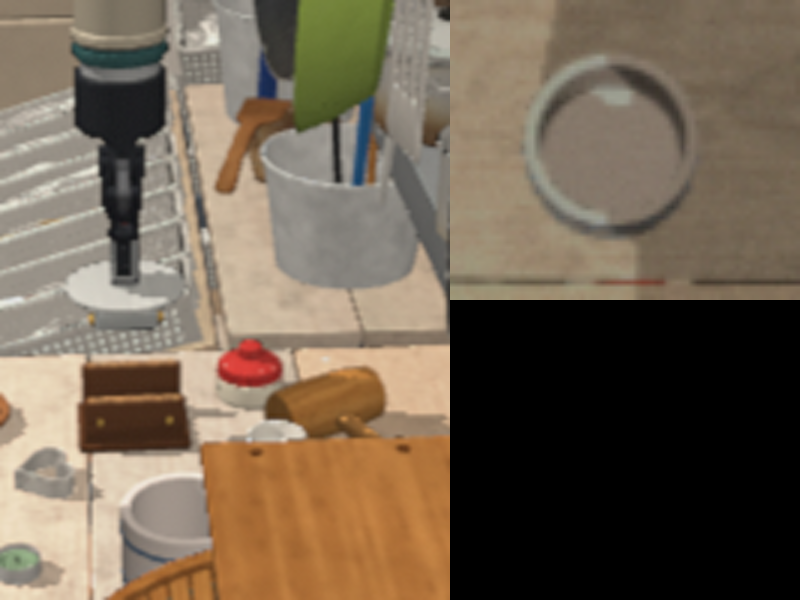

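The gauge is held with its plungers drawn in, and the stand and crock are in clear view. Carrying it over the crock.

Emit:
send_rows --rows '[[[-0.6, -4, -0.5, 0, 0, 0], [-1.2, -8, -0.5, 0, 0, 0], [-1.8, -12, -0.5, 0, 0, 0], [-2.4, -16, -0.5, 0, 0, 0], [-3.0, -20, -0.5, 0, 0, 0], [-3.6, -23, -0.5, 0, 0, 0], [-3.6, -24.5, -0.5, 0, 0, 0], [-3.6, -24.5, -0.5, 0, 0, 0], [-3.6, -24.5, -0.5, 0, 0, 0]]]'

```text
clock: 5.3
eef_pos: [650.4, 18.6, 234.5]
tool_rot: [3.14, -0.001, -3.14]
force: [0.7, 1.2, -4.1]
width: 23.6
gripper_force: 17.9
```

```bash
python3 - <<'E'
from h import *
im=shot('top');sd=shot('side','s6.png')
print('crock left edge side',onz(sd,295.4,216.5,75))
s=ctrl.read_state();print(s['force'],s['eef_pos'],s['width'],s['gripper_force']);print(to([650,16,231],np.pi))
B=cv2.resize(sd['pixels'][130:270,225:365,::-1],(600,600),interpolation=cv2.INTER_CUBIC)
cv2.imwrite('pics/c6.png',B)
E
```

```text
crock left edge side [607.46213269  23.94672255  75.        ]
[ 0.84411289  0.27455726 -4.86692812] [650.56973788  19.93452959 234.83767258] 23.72684014074125 17.860728800296783
(array([ 0.06, -0.39,  0.38]), array([ 0.002, -0.001,  0.004]))
```

View pics/c6.png

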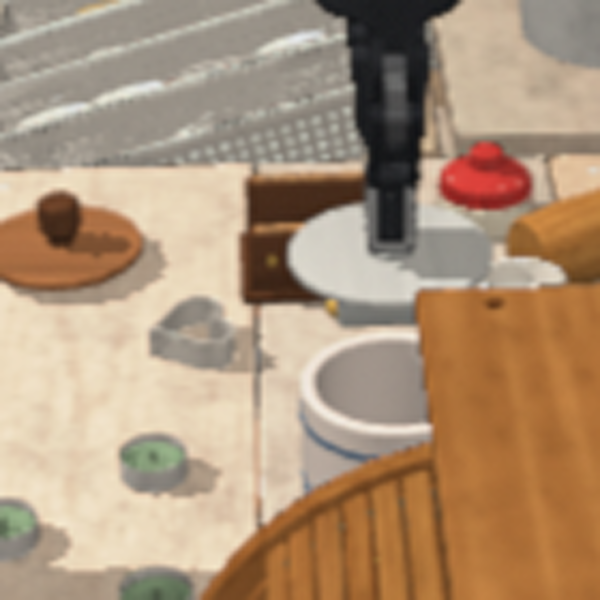

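The gauge hangs just above the crock, and the rim's left edge is at crop (300,385). I'll compare plate and rim centres in x.

```bash
python3 - <<'E'
from h import *
sd=shot('side');f=lambda u,v:(225+u/4.286-.4,130+v/4.286-.4)
a=onz(sd,*f(288,258),152);b=onz(sd,*f(492,258),152);print('plate',a,b,(a+b)/2)
print('rim left',onz(sd,*f(300,385),75),onz(sd,*f(300,375),75))
im=shot('top')
for z,x in((75,650),(75,654)):
    print([np.round(proj(im,[x+d,17,z]),1) for d in(50,42,-42,-50)])
print(im['pixels'][195:212,287].mean(1).round())
E
```

```text
plate [600.74856549  10.45444153 152.        ] [702.71959243   4.83328987 152.        ] [651.73407896   7.6438657  152.        ]
rim left [605.38937046  11.88290023  75.        ] [605.59846841  21.55394878  75.        ]
[array([286.9, 170.8]), array([286.8, 173.6]), array([286.6, 202.9]), array([286.6, 205.7])]
[array([286.9, 169.4]), array([286.9, 172.2]), array([286.6, 201.5]), array([286.6, 204.3])]
[82. 84. 80. 81. 77. 78. 78. 72. 76. 78. 74. 75. 76. 74. 74. 78. 75.]
```

Emit:
send_rows --rows '[[[-0.1, -0.3, 0.5, 0, 0, 0], [-0.1, -0.3, 2, 0, 0, 0], [-0.1, -0.3, 3.5, 0, 0, 0], [-0.1, -0.3, 5, 0, 0, 0], [-0.1, -0.3, 6, 0, 0, 0], [-0.1, -0.3, 6.5, 0, 0, 0], [-0.1, -0.3, 6.7, 0, 0, 0], [-0.1, -0.3, 6.7, 0, 0, 0]]]'

```text
clock: 6.3
eef_pos: [652.0, 13.9, 168.0]
tool_rot: [3.142, 0.0, -3.141]
force: [-0.3, -0.2, -3.5]
width: 23.6
gripper_force: 17.9
```

Emit:
send_rows --rows '[[[0, 0, 0.1, 0, 0, 0], [0, 0, 0.2, 0, 0, 0], [0, 0, 0.3, 0, 0, 0], [0, 0, 0.3, 0, 0, 0]]]'

```text
clock: 6.7
eef_pos: [651.9, 13.9, 165.2]
tool_rot: [3.142, 0.0, -3.141]
force: [0.2, 0.1, -4.0]
width: 23.6
gripper_force: 17.9
```

Emit:
send_rows --rows '[[[0, 0.25, 0, 0, 0, 0], [0, 0.25, 0.1, 0, 0, 0], [0, 0.25, 0.2, 0, 0, 0], [0, 0.25, 0.3, 0, 0, 0], [0, 0.25, 0.3, 0, 0, 0]]]'

```text
clock: 7.2
eef_pos: [651.9, 16.7, 163.0]
tool_rot: [3.141, 0.0, -3.141]
force: [-2.9, 0.8, 4.2]
width: 23.6
gripper_force: 18.5
```

The plate has met the rim at the expected height. Letting go and looking.

Emit:
send_rows --rows '[[[0, 0, 0, 0, 0, 0], [0, 0, 0, 0, 0, 0], [0, 0, 0, 0, 0, 0], [0, 0, 0, 0, 0, 0], [0, 0, 0, 0, 0, 0], [0, 0, 0, 0, 0, 0]]]' --grip 90

```text
clock: 7.8
eef_pos: [651.9, 16.3, 162.0]
tool_rot: [3.142, -0.0, -3.141]
force: [0.1, -0.3, -0.8]
width: 55.9
gripper_force: 0.0
```

Emit:
send_rows --rows '[[[0, 0, -2, 0, 0, 0], [0, 0, -4, 0, 0, 0], [0, 0, -6, 0, 0, 0], [0, 0, -8, 0, 0, 0], [0, 0, -8, 0, 0, 0]]]'

```text
clock: 8.3
eef_pos: [653.6, 16.5, 245.1]
tool_rot: [3.141, 0.006, -3.142]
force: [0.5, -0.1, 0.9]
width: 55.3
gripper_force: 0.0
```

Emit:
send_rows --rows '[[[0, 0, 0, 0, 0, 0], [0, 0, 0, 0, 0, 0], [0, 0, 0, 0, 0, 0], [0, 0, 0, 0, 0, 0], [0, 0, 0, 0, 0, 0], [0, 0, 0, 0, 0, 0], [0, 0, 0, 0, 0, 0]]]' --grip 255

```text
clock: 9.0
eef_pos: [651.9, 16.4, 242.0]
tool_rot: [3.142, -0.0, -3.141]
force: [-0.2, -0.1, -0.2]
width: -0.3
gripper_force: 0.0
```

```bash
python3 - <<'E'
from h import *
im=shot('top');sd=shot('side')
s=ctrl.read_state();print(s['force'],s['eef_pos'],s['width'])
g=cv2.cvtColor(sd['pixels'],cv2.COLOR_RGB2HSV).astype(int)
for x in blobs(((g[...,0]<6)|(g[...,0]>174))&(g[...,1]>170)&(g[...,2]>100),5,300): print('side red',np.round(x[:3],1))
for z in (147,72): print(np.round(proj(sd,[652.5,16.7,z]),1))
B=cv2.resize(sd['pixels'][100:240,260:400,::-1],(500,500),interpolation=cv2.INTER_CUBIC)
cv2.imwrite('pics/c7.png',B)
E
```

```text
[-0.7888712   0.6413992  -0.42349999] [651.9343287   16.34913924 242.10950964] -0.08316333978151266
side red [316.  192.1  33.5]
side red [337.7 171.4 181. ]
side red [ 35.4 114.5  64. ]
[315.7 189.7]
[315.6 218.8]
```

View pics/c7.png

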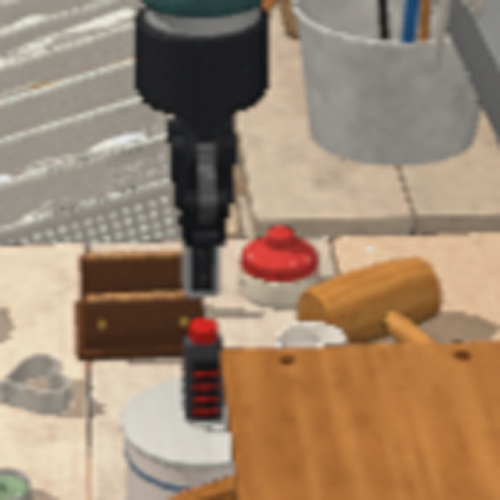

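The plate lies flat on the rim and the button sits under the shut fingertips. Pushing the lock.

Emit:
send_rows --rows '[[[0, 0, 1, 0, 0, 0], [0, 0, 1.8, 0, 0, 0], [0, 0, 2.0, 0, 0, 0], [0, 0, 2.2, 0, 0, 0], [0, 0, 2.4, 0, 0, 0], [0, 0, 2.4, 0, 0, 0], [0, 0, 2.4, 0, 0, 0]]]'

```text
clock: 9.8
eef_pos: [652.3, 16.4, 218.2]
tool_rot: [3.141, 0.001, -3.141]
force: [-0.2, 0.3, 0.5]
width: 0.1
gripper_force: 0.0
```

Emit:
send_rows --rows '[[[0, 0, 0.1, 0, 0, 0], [0, 0, 0.2, 0, 0, 0], [0, 0, 0.3, 0, 0, 0], [0, 0, 0.3, 0, 0, 0]]]'

```text
clock: 10.2
eef_pos: [652.4, 16.4, 215.4]
tool_rot: [3.141, 0.001, -3.141]
force: [0.3, 0.0, 3.2]
width: 0.2
gripper_force: 1.3
```

Emit:
send_rows --rows '[[[0, 0, 0.1, 0, 0, 0], [0, 0, 0.2, 0, 0, 0], [0, 0, 0.3, 0, 0, 0], [0, 0, 0.4, 0, 0, 0], [0, 0, 0.4, 0, 0, 0]]]'

```text
clock: 10.7
eef_pos: [652.4, 16.4, 212.0]
tool_rot: [3.142, 0.001, -3.142]
force: [0.0, 0.1, 8.1]
width: -0.2
gripper_force: 3.8
```

Emit:
send_rows --rows '[[[0, 0, 0.1, 0, 0, 0], [0, 0, 0.15, 0, 0, 0], [0, 0, 0.15, 0, 0, 0]]]'

```text
clock: 11.0
eef_pos: [652.4, 16.4, 211.2]
tool_rot: [3.141, 0.002, -3.142]
force: [-1.4, 1.8, 11.7]
width: -0.2
gripper_force: 6.0
```

The lock is home: it stopped after about 6 mm at 11.7 N. Backing off, turning 90° and opening to grip the flanks.

Emit:
send_rows --rows '[[[0, 0, -2, 0, 0, 0.1], [0, 0, -4, 0, 0, 0.2], [0, 0, -4, 0, 0, 0.35], [0, 0, -4, 0, 0, 0.5], [0, 0, -4, 0, 0, 0.65], [0, 0, -4, 0, 0, 0.79], [0, 0, -4, 0, 0, 0.79]]]' --grip 90

```text
clock: 11.7
eef_pos: [651.2, 16.6, 248.7]
tool_rot: [-3.14, -0.001, 2.352]
force: [-0.2, -0.1, -0.3]
width: 55.1
gripper_force: 0.0
```

Emit:
send_rows --rows '[[[0, 0, 0, 0, 0, 0.14], [0, 0, 0, 0, 0, 0.28], [0, 0, 0, 0, 0, 0.42], [0, 0, 0, 0, 0, 0.56], [0, 0, 0, 0, 0, 0.7], [0, 0, 0, 0, 0, 0.781], [0, 0, 0, 0, 0, 0.781], [0, 0, 0, 0, 0, 0.781]]]'

```text
clock: 12.5
eef_pos: [651.6, 16.5, 249.1]
tool_rot: [-3.14, -0.0, 1.575]
force: [-0.6, 0.4, 1.0]
width: 55.0
gripper_force: 0.0
```

```bash
python3 - <<'E'
from h import *
im=shot('top');sd=shot('side')
s=ctrl.read_state();print(s['eef_pos'],s['tool_rot'],s['width'],s['qpos'].round(2));print(to([652.5,16.5,162],np.pi/2))
g=cv2.cvtColor(sd['pixels'],cv2.COLOR_RGB2HSV).astype(int)
for x in blobs(((g[...,0]<6)|(g[...,0]>174))&(g[...,1]>170)&(g[...,2]>100),5,300): print('side red',np.round(x[:3],1),x[3])
E
```

```text
[651.7703926   16.3356433  249.38697466] [-3.14109842e+00 -2.25811289e-04  1.57320831e+00] 55.25908394111436 [-0.28  0.72  0.37  1.57 -0.31  0.91  0.2 ]
(array([0.01, 0.08, 8.74]), array([-0.   , -0.   ,  0.002]))
side red [316.2 194.5  37. ] (312, 191, 9, 8)
side red [340.4 171.5 119.5] (334, 164, 14, 14)
side red [ 32.5 131.   18.5] (28, 123, 9, 12)
side red [ 34.8 115.   73.5] (26, 110, 17, 11)
```

The button is down (2.4 px, about 6 mm). Descending to grip the flanks.

Emit:
send_rows --rows '[[[0, 0, 2, 0, 0, 0], [0, 0, 4, 0, 0, 0], [0, 0, 6, 0, 0, 0], [0, 0, 8, 0, 0, 0], [0, 0, 8.7, 0, 0, 0], [0, 0, 8.7, 0, 0, 0], [0, 0, 8.7, 0, 0, 0]]]'

```text
clock: 13.3
eef_pos: [652.4, 16.2, 163.3]
tool_rot: [3.14, -0.0, 1.571]
force: [0.9, 0.2, 0.2]
width: 55.4
gripper_force: 0.0
```

Emit:
send_rows --rows '[[[0, 0, 0, 0, 0, 0], [0, 0, 0, 0, 0, 0], [0, 0, 0, 0, 0, 0], [0, 0, 0, 0, 0, 0], [0, 0, 0, 0, 0, 0]]]' --grip 195

```text
clock: 13.8
eef_pos: [653.1, 16.3, 163.8]
tool_rot: [3.138, 0.0, 1.571]
force: [1.3, 0.2, 5.9]
width: 23.5
gripper_force: 59.4
```

Emit:
send_rows --rows '[[[0, 0, -0.5, 0, 0, 0], [0, 0, -1.5, 0, 0, 0], [0, 0, -2.5, 0, 0, 0], [0, 0, -3.5, 0, 0, 0], [0, 0, -5, 0, 0, 0], [0, 0, -7, 0, 0, 0], [0, 0, -8.5, 0, 0, 0], [0, 0, -8.5, 0, 0, 0]]]'

```text
clock: 14.6
eef_pos: [652.8, 16.2, 250.3]
tool_rot: [3.138, -0.0, 1.571]
force: [0.8, -0.9, -3.1]
width: 23.0
gripper_force: 60.2
```

```bash
python3 - <<'E'
from h import *
s=ctrl.read_state();print(s['eef_pos'],s['force'],s['width'],s['gripper_force']);print(to([616.5,262,250],np.pi/2))
sd=shot('side');im=shot('top')
B=cv2.resize(sd['pixels'][90:250,255:400,::-1],(450,500),interpolation=cv2.INTER_CUBIC)
A=cv2.resize(im['pixels'][175:225,180:230,::-1],(340,340),interpolation=cv2.INTER_CUBIC)
A=cv2.copyMakeBorder(A,0,160,0,0,cv2.BORDER_CONSTANT)
cv2.imwrite('pics/c8.png',np.hstack([B,A]))
E
```

```text
[652.80209935  16.15120744 250.30430994] [ 0.8438614  -0.89784688 -3.14185601] 22.967916180698833 60.227458477020264
(array([ 2.458e+01, -3.630e+00,  2.000e-02]), array([ 0.004, -0.   , -0.   ]))
```

View pics/c8.png

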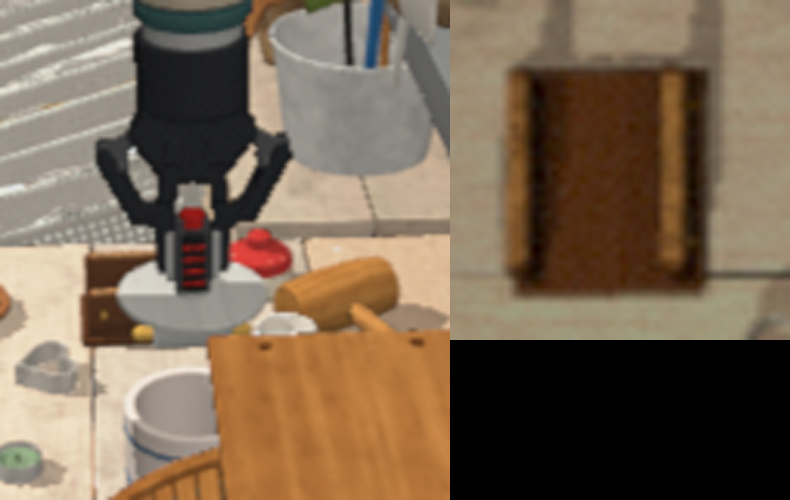

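The gauge is out and locked. The stand's rails are centred at top pixel (201.2,199.6), about (617,262), and square to x. Moving there.

Emit:
send_rows --rows '[[[4, -0.6, 0, 0, 0, 0], [8, -1.2, 0, 0, 0, 0], [12, -1.8, 0, 0, 0, 0], [16, -2.4, 0, 0, 0, 0], [20, -3.0, 0, 0, 0, 0], [23, -3.6, 0, 0, 0, 0], [24.6, -3.6, 0, 0, 0, 0], [24.6, -3.6, 0, 0, 0, 0], [24.6, -3.6, 0, 0, 0, 0]]]'

```text
clock: 15.6
eef_pos: [616.2, 260.3, 247.0]
tool_rot: [-3.141, 0.003, 1.569]
force: [-0.2, -1.8, -3.6]
width: 23.2
gripper_force: 60.0
```

Emit:
send_rows --rows '[[[0, 0, 1, 0, 0, 0], [0, 0, 3, 0, 0, 0], [0, 0, 5, 0, 0, 0], [0, 0, 7, 0, 0, 0], [0, 0, 9, 0, 0, 0], [0, 0, 10, 0, 0, 0], [0, 0, 10.4, 0, 0, 0], [0, 0, 10.4, 0, 0, 0]]]'

```text
clock: 16.4
eef_pos: [616.1, 261.4, 143.3]
tool_rot: [-3.141, 0.001, 1.57]
force: [0.1, 0.3, -3.8]
width: 23.2
gripper_force: 60.1
```

```bash
python3 - <<'E'
from h import *
s=ctrl.read_state();print(s['eef_pos'],s['force'],s['width'],s['gripper_force']);print(to([617,262,138.8],np.pi/2))
E
```

```text
[616.12730577 261.38408868 143.288883  ] [ 0.08737745  0.34398967 -3.83496569] 23.20928873420411 60.06561040878296
(array([0.06, 0.09, 0.45]), array([-0.   ,  0.001, -0.001]))
```

Emit:
send_rows --rows '[[[0.05, 0.1, 0.1, 0, 0, 0], [0.05, 0.1, 0.2, 0, 0, 0], [0.05, 0.1, 0.3, 0, 0, 0], [0.05, 0.1, 0.4, 0, 0, 0], [0.05, 0.1, 0.5, 0, 0, 0], [0.05, 0.1, 0.5, 0, 0, 0]]]'

```text
clock: 17.0
eef_pos: [617.0, 263.0, 138.9]
tool_rot: [3.141, -0.0, 1.571]
force: [-1.5, 0.7, -0.7]
width: 23.1
gripper_force: 60.1
```

Emit:
send_rows --rows '[[[0, 0, 0.05, 0, 0, 0], [0, 0, 0.05, 0, 0, 0], [0, 0, 0.05, 0, 0, 0], [0, 0, 0.05, 0, 0, 0], [0, 0, 0.05, 0, 0, 0]]]' --grip 90

```text
clock: 17.5
eef_pos: [617.0, 262.9, 138.2]
tool_rot: [3.141, -0.0, 1.571]
force: [-0.5, 0.2, 0.0]
width: 54.8
gripper_force: 0.0
```

Emit:
send_rows --rows '[[[0, 0, -3, 0, 0, 0], [0, 0, -6, 0, 0, 0], [0, 0, -9, 0, 0, 0], [-4, 0, -11, 0, 0, 0], [-9, -3, -11, 0, 0, 0], [-14, -8, -11, 0, 0, 0], [-18, -10, -11, 0, 0, 0], [-18, -12, -11, 0, 0, 0], [-18, -12, -11, 0, 0, 0]]]'

```text
clock: 18.4
eef_pos: [492.1, 79.0, 248.2]
tool_rot: [-3.136, 0.001, 1.565]
force: [-0.4, 0.8, 0.4]
width: 55.3
gripper_force: 0.0
```

```bash
python3 - <<'E'
from h import *
s=ctrl.read_state();print(s['eef_pos'],s['width'],s['tool_rot'])
sd=shot('side','s9.png');im=shot('top','t9.png')
g=cv2.cvtColor(sd['pixels'],cv2.COLOR_RGB2HSV).astype(int)
for x in blobs(((g[...,0]<6)|(g[...,0]>174))&(g[...,1]>170)&(g[...,2]>100),5,300): print('side red',np.round(x[:3],1),x[3])
for x in blobs((g[...,0]>35)&(g[...,0]<75)&(g[...,1]>40)&(g[...,1]<150)&(np.arange(420)[:,None]>225)&(np.arange(420)[:,None]<280),10,300): print('side tea',np.round(x[:3],1),onz(sd,x[0],x[1],12).round(1))
B=cv2.resize(sd['pixels'][110:290,200:380,::-1],(600,600),interpolation=cv2.INTER_CUBIC)
cv2.imwrite('pics/c9.png',B)
E
```

```text
[492.05206205  79.0301862  248.20829889] 55.27194261046479 [-3.13582442e+00  9.84685691e-04  1.56490988e+00]
side red [337.7 171.4 182. ] (328, 164, 20, 14)
side red [297.  156.1  15. ] (295, 154, 5, 5)
side red [ 30.7 132.7  12.5] (25, 130, 11, 5)
side red [ 34.4 115.3  72.5] (23, 110, 20, 11)
side tea [260.9 268.1  71. ] [529.7 -79.8  12. ]
side tea [225.1 251.3  61.5] [446.9 -15.2  12. ]
side tea [260.4 236.   57. ] [524.6  42.1  12. ]
```

View pics/c9.png

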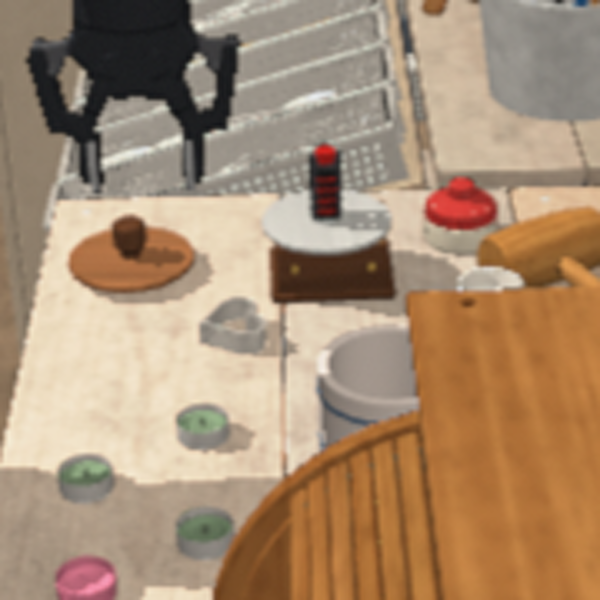

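The gauge stands locked on its stand. Tea light A is at (522.5,43), B at (528.5,-79) and C at (446,-15), all unmoved. Picking A.

Emit:
send_rows --rows '[[[-3.6, 3, 3, 0, 0, 0], [-3.6, 3, 6, 0, 0, 0], [-3.6, 3, 10, 0, 0, 0], [-3.6, 3, 14, 0, 0, 0], [-3.6, 3, 16, 0, 0, 0], [-3.6, 3, 17, 0, 0, 0], [-3.6, 3, 17.4, 0, 0, 0], [-3.6, 3, 17.4, 0, 0, 0]]]' --grip 60

```text
clock: 19.3
eef_pos: [527.7, 47.3, 74.2]
tool_rot: [3.141, -0.0, 1.571]
force: [-0.3, -0.5, 0.3]
width: 65.3
gripper_force: 0.0
```

```bash
python3 - <<'E'
from h import *
print(to([522.5,43,73],np.pi/2)); s=ctrl.read_state();print(s['force'],s['width'])
E
```

```text
(array([-0.43, -0.52,  0.12]), array([ 0.001, -0.   ,  0.   ]))
[-0.30788357 -0.52587964  0.26739921] 65.26496595990993
```

Emit:
send_rows --rows '[[[-0.4, -0.5, 0.15, 0, 0, 0], [-0.4, -0.5, 0.15, 0, 0, 0], [-0.4, -0.5, 0.15, 0, 0, 0]]]'

```text
clock: 19.6
eef_pos: [522.1, 42.7, 73.4]
tool_rot: [3.14, -0.0, 1.57]
force: [-0.6, -0.5, 0.9]
width: 65.6
gripper_force: 0.0
```

Emit:
send_rows --rows '[[[0, 0, 0, 0, 0, 0], [0, 0, 0, 0, 0, 0], [0, 0, 0, 0, 0, 0], [0, 0, 0, 0, 0, 0], [0, 0, 0, 0, 0, 0]]]' --grip 160

```text
clock: 20.1
eef_pos: [522.2, 43.0, 73.3]
tool_rot: [3.141, -0.0, 1.571]
force: [-1.9, -0.0, 7.1]
width: 35.4
gripper_force: 59.9
```

Emit:
send_rows --rows '[[[0, 0, -3, 0, 0, 0], [0, 0, -7, 0, 0, 0], [0, 0, -10, 0, 0, 0], [-0.7, 3, -11, 0, 0, 0], [-1.6, 8, -11, 0, 0, 0], [-2.6, 12, -11, 0, 0, 0], [-2.65, 13.1, -11, 0, 0, 0], [-2.65, 13.1, -11, 0, 0, 0], [-2.65, 13.1, -11, 0, 0, 0]]]'

```text
clock: 21.0
eef_pos: [651.7, 16.7, 182.0]
tool_rot: [-3.139, -0.0, 1.571]
force: [-0.7, 0.6, -0.4]
width: 34.9
gripper_force: 61.1
```

```bash
python3 - <<'E'
from h import *
print(to([653,16.5,125],np.pi/2)); s=ctrl.read_state();print(s['force'],s['width'],s['gripper_force'])
E
```

```text
(array([-0.02,  0.14,  5.7 ]), array([-0.002, -0.   ,  0.   ]))
[-0.67999494  0.63280372 -0.37124703] 34.90533110592696 61.07997967803385
```

Emit:
send_rows --rows '[[[0, 0.1, 2, 0, 0, 0], [0, 0.1, 4, 0, 0, 0], [0, 0.1, 5.5, 0, 0, 0], [0, 0.1, 5.7, 0, 0, 0], [0, 0.1, 5.7, 0, 0, 0]]]'

```text
clock: 21.5
eef_pos: [653.3, 16.6, 125.4]
tool_rot: [-3.14, -0.0, 1.571]
force: [0.4, -1.0, -0.0]
width: 35.1
gripper_force: 61.1
```

Emit:
send_rows --rows '[[[0, 0, 0, 0, 0, 0], [0, 0, 0, 0, 0, 0], [0, 0, 0, 0, 0, 0], [0, 0, 0, 0, 0, 0], [0, 0, -2, 0, 0, 0], [0, 0, -5, 0, 0, 0], [0, 0, -6.5, 0, 0, 0], [0, 0, -6.5, 0, 0, 0]]]' --grip 120

```text
clock: 22.3
eef_pos: [655.4, 16.2, 193.1]
tool_rot: [3.136, -0.0, 1.571]
force: [0.8, -0.5, -0.5]
width: 45.0
gripper_force: 0.0
```

Emit:
send_rows --rows '[[[-3, -4, -0.5, 0, 0, 0], [-6, -8, -0.5, 0, 0, 0], [-9, -12, -0.5, 0, 0, 0], [-9.5, -12.5, -0.5, 0, 0, 0], [-9.5, -12.5, -0.5, 0, 0, 0], [-9.5, -12.5, -0.5, 0, 0, 0], [-9.5, -12.5, -0.5, 0, 0, 0]]]' --grip 60

```text
clock: 23.0
eef_pos: [530.2, -77.2, 195.2]
tool_rot: [3.141, -0.001, 1.573]
force: [0.2, -0.3, -0.5]
width: 65.2
gripper_force: 0.0
```

```bash
python3 - <<'E'
from h import *
print(to([528.5,-79,73],np.pi/2)); s=ctrl.read_state();print(s['eef_pos'],s['force'],s['width'],s['gripper_force'])
sd=shot('side');im=shot('top')
g=cv2.cvtColor(sd['pixels'],cv2.COLOR_RGB2HSV).astype(int)
for x in blobs((g[...,0]>35)&(g[...,0]<75)&(g[...,1]>40)&(g[...,1]<150)&(np.arange(420)[:,None]>205)&(np.arange(420)[:,None]<280),10,300): print('side tea',np.round(x[:3],1),onz(sd,x[0],x[1],12).round(1))
g=cv2.cvtColor(im['pixels'],cv2.COLOR_RGB2HSV).astype(int)
for x in blobs((g[...,0]>35)&(g[...,0]<75)&(g[...,1]>45)&(g[...,1]<150)&(np.arange(420)[:,None]>150)&(np.arange(560)[None]>240),30,400): print('top tea',np.round(x[:3],1),onz(im,x[0],x[1],15).round(1))
E
```

```text
(array([-0.19, -0.18, 12.21]), array([ 0.001, -0.001,  0.002]))
[530.22889509 -77.18776236 195.15134405] [ 0.1960212  -0.25117538 -0.47290322] 65.19973629329567 0.0
side tea [260.8 268.1  70. ] [529.6 -79.7  12. ]
side tea [225.2 251.5  65.5] [447.4 -15.8  12. ]
top tea [293.9 260.5  42.5] [446.6  -6.2  15. ]
top tea [287.5 188.5  94. ] [658.3  14.3  15. ]
```

A lies in the crock. Picking B.

Emit:
send_rows --rows '[[[-0.15, -0.15, 3, 0, 0, 0], [-0.15, -0.15, 7, 0, 0, 0], [-0.15, -0.15, 10, 0, 0, 0], [-0.15, -0.15, 11.5, 0, 0, 0], [-0.15, -0.15, 12.2, 0, 0, 0], [-0.15, -0.15, 12.2, 0, 0, 0], [-0.15, -0.15, 12.2, 0, 0, 0]]]'

```text
clock: 23.8
eef_pos: [528.1, -80.0, 74.1]
tool_rot: [3.14, 0.0, 1.571]
force: [0.6, 0.4, -0.3]
width: 65.2
gripper_force: 0.0
```

Emit:
send_rows --rows '[[[0, 0, 0, 0, 0, 0], [0, 0, 0, 0, 0, 0], [0, 0, 0, 0, 0, 0], [0, 0, 0, 0, 0, 0], [0, 0, 0, 0, 0, 0]]]' --grip 160

```text
clock: 24.3
eef_pos: [528.0, -80.1, 74.9]
tool_rot: [3.14, -0.0, 1.571]
force: [-0.5, 0.4, 6.7]
width: 35.5
gripper_force: 59.7
```

Emit:
send_rows --rows '[[[0, 0, -3, 0, 0, 0], [0, 0, -7, 0, 0, 0], [0, 0, -10, 0, 0, 0], [2.5, 3, -11.2, 0, 0, 0], [5.5, 7, -11.2, 0, 0, 0], [9, 11.8, -11.2, 0, 0, 0], [9.55, 12.45, -11.2, 0, 0, 0], [9.55, 12.45, -11.2, 0, 0, 0], [9.55, 12.45, -11.2, 0, 0, 0], [9.55, 12.45, -11.2, 0, 0, 0]]]'

```text
clock: 25.3
eef_pos: [650.7, 13.7, 185.8]
tool_rot: [-3.14, 0.001, 1.569]
force: [0.3, -1.2, 0.5]
width: 35.0
gripper_force: 60.2
```

```bash
python3 - <<'E'
from h import *
print(to([653,16.5,125],np.pi/2)); s=ctrl.read_state();print(s['force'],s['width'],s['gripper_force'])
E
```

```text
(array([0.29, 0.24, 6.08]), array([-0.001,  0.001, -0.002]))
[ 0.26465136 -1.2028948   0.54740206] 34.990397664674965 60.20199420803692
```

Emit:
send_rows --rows '[[[0.3, 0.2, 2, 0, 0, 0], [0.3, 0.2, 4, 0, 0, 0], [0.3, 0.2, 5.7, 0, 0, 0], [0.3, 0.2, 6, 0, 0, 0], [0.3, 0.2, 6, 0, 0, 0]]]'

```text
clock: 25.8
eef_pos: [653.4, 17.6, 125.2]
tool_rot: [-3.14, 0.0, 1.57]
force: [-0.2, -0.3, 0.7]
width: 35.3
gripper_force: 60.2
```

Emit:
send_rows --rows '[[[0, 0, 0, 0, 0, 0], [0, 0, 0, 0, 0, 0], [0, 0, 0, 0, 0, 0], [0, 0, 0, 0, 0, 0], [0, 0, -2, 0, 0, 0], [0, 0, -5, 0, 0, 0], [0, 0, -6.5, 0, 0, 0], [0, 0, -6.5, 0, 0, 0]]]' --grip 120

```text
clock: 26.6
eef_pos: [655.4, 18.2, 193.2]
tool_rot: [3.136, -0.0, 1.571]
force: [0.6, -0.3, 0.6]
width: 45.4
gripper_force: 0.0
```

Emit:
send_rows --rows '[[[-0.6, -4, -0.5, 0, 0, 0], [-1.2, -8, -0.5, 0, 0, 0], [-1.8, -12, -0.5, 0, 0, 0], [-2.4, -16, -0.5, 0, 0, 0], [-3.2, -20, -0.5, 0, 0, 0], [-3.2, -20.6, -0.5, 0, 0, 0], [-3.2, -20.6, -0.5, 0, 0, 0], [-3.2, -20.6, -0.5, 0, 0, 0]]]' --grip 60

```text
clock: 27.4
eef_pos: [449.2, -13.4, 195.4]
tool_rot: [3.14, 0.0, 1.571]
force: [0.4, 0.4, -0.1]
width: 65.5
gripper_force: 0.0
```

```bash
python3 - <<'E'
from h import *
print(to([446.5,-15.3,73.5],np.pi/2)); s=ctrl.read_state();print(s['eef_pos'],s['force'],s['width'],s['gripper_force'])
sd=shot('side');im=shot('top')
g=cv2.cvtColor(sd['pixels'],cv2.COLOR_RGB2HSV).astype(int)
for x in blobs((g[...,0]>35)&(g[...,0]<75)&(g[...,1]>40)&(g[...,1]<150)&(np.arange(420)[:,None]>205)&(np.arange(420)[:,None]<280),10,300): print('side tea',np.round(x[:3],1),onz(sd,x[0],x[1],12).round(1))
g=cv2.cvtColor(im['pixels'],cv2.COLOR_RGB2HSV).astype(int)
for x in blobs((g[...,0]>35)&(g[...,0]<75)&(g[...,1]>45)&(g[...,1]<150)&(np.arange(420)[:,None]>150)&(np.arange(560)[None]>240),30,400): print('top tea',np.round(x[:3],1),onz(im,x[0],x[1],15).round(1))
E
```

```text
(array([-0.19, -0.29, 12.19]), array([0.001, 0.   , 0.   ]))
[449.23093274 -13.40808784 195.37739893] [ 0.43430341  0.35213416 -0.09509924] 65.45260505865691 0.0
side tea [225.1 251.6  68.5] [447.2 -16.3  12. ]
top tea [286.4 188.9 113. ] [657.   17.4  15. ]
```

Emit:
send_rows --rows '[[[-0.15, -0.2, 3, 0, 0, 0], [-0.15, -0.2, 7, 0, 0, 0], [-0.15, -0.2, 10, 0, 0, 0], [-0.15, -0.2, 11.5, 0, 0, 0], [-0.15, -0.2, 12.2, 0, 0, 0], [-0.15, -0.2, 12.2, 0, 0, 0], [-0.15, -0.2, 12.2, 0, 0, 0]]]'

```text
clock: 28.2
eef_pos: [446.4, -15.0, 73.3]
tool_rot: [-3.141, 0.0, 1.571]
force: [0.1, -0.2, 0.3]
width: 65.2
gripper_force: 0.0
```

Emit:
send_rows --rows '[[[0, 0, 0, 0, 0, 0], [0, 0, 0, 0, 0, 0], [0, 0, 0, 0, 0, 0], [0, 0, 0, 0, 0, 0], [0, 0, 0, 0, 0, 0]]]' --grip 160

```text
clock: 28.7
eef_pos: [446.5, -15.1, 74.7]
tool_rot: [3.14, -0.001, 1.571]
force: [-0.1, 0.6, 5.1]
width: 34.9
gripper_force: 59.2
```

Emit:
send_rows --rows '[[[0, 0, -4, 0, 0, 0], [0, 0, -8, 0, 0, 0], [0, 0, -11.2, 0, 0, 0], [0.7, 4.5, -11.2, 0, 0, 0], [1.5, 9, -11.2, 0, 0, 0], [2.2, 13, -11.2, 0, 0, 0], [3, 17, -11.2, 0, 0, 0], [3.2, 20.7, -11.2, 0, 0, 0], [3.2, 20.7, -11.2, 0, 0, 0], [3.2, 20.7, -11.2, 0, 0, 0]]]'

```text
clock: 29.7
eef_pos: [652.6, 16.5, 185.5]
tool_rot: [-3.141, 0.0, 1.571]
force: [-0.7, 0.0, -0.2]
width: 35.3
gripper_force: 60.2
```

```bash
python3 - <<'E'
from h import *
print(to([653,16.5,125],np.pi/2)); s=ctrl.read_state();print(s['force'],s['width'],s['gripper_force'])
E
```

```text
(array([0.  , 0.05, 6.05]), array([-0.001,  0.   , -0.   ]))
[-0.73846818  0.0310366  -0.21391028] 35.258583877629185 60.196945364214116
```

Emit:
send_rows --rows '[[[0, 0, 2, 0, 0, 0], [0, 0, 4, 0, 0, 0], [0, 0, 5.7, 0, 0, 0], [0, 0, 6, 0, 0, 0], [0, 0, 6, 0, 0, 0]]]'

```text
clock: 30.2
eef_pos: [652.2, 16.7, 125.4]
tool_rot: [-3.14, -0.0, 1.57]
force: [0.2, -0.5, 0.0]
width: 35.4
gripper_force: 60.2
```

Emit:
send_rows --rows '[[[0, 0, 0, 0, 0, 0], [0, 0, 0, 0, 0, 0], [0, 0, 0, 0, 0, 0], [0, 0, 0, 0, 0, 0], [0, 0, -2, 0, 0, 0], [0, 0, -5, 0, 0, 0], [0, 0, -8.5, 0, 0, 0], [0, 0, -12, 0, 0, 0], [0, 0, -12, 0, 0, 0]]]' --grip 120

```text
clock: 31.1
eef_pos: [655.4, 15.8, 251.0]
tool_rot: [3.132, 0.001, 1.571]
force: [0.3, -0.2, 0.7]
width: 44.9
gripper_force: 0.0
```

Emit:
send_rows --rows '[[[-2, -4, 0, 0, 0, 0.14], [-4, -8, 0, 0, 0, 0.28], [-6, -12, 0, 0, 0, 0.42], [-8, -16, 0, 0, 0, 0.56], [-10, -19, 0, 0, 0, 0.7], [-10, -19, 0, 0, 0, 0.84], [-10, -19, 0, 0, 0, 0.98], [-10, -19, 0, 0, 0, 1.12], [-10, -19, 0, 0, 0, 1.26], [-10, -19, 0, 0, 0, 1.335]]]' --grip 0

```text
clock: 32.1
eef_pos: [462.7, -83.0, 245.2]
tool_rot: [3.141, 0.001, 0.231]
force: [-0.2, -0.1, -0.0]
width: 85.3
gripper_force: 0.0
```

```bash
python3 - <<'E'
from h import *
s=ctrl.read_state();print(s['eef_pos'],s['tool_rot'],s['qpos'].round(2))
sd=shot('side');im=shot('top')
A=cv2.resize(im['pixels'][150:290,170:360,::-1],(543,400),interpolation=cv2.INTER_CUBIC)
B=cv2.resize(sd['pixels'][185:225,250:295,::-1],(250,222),interpolation=cv2.INTER_CUBIC)
B=cv2.copyMakeBorder(B,0,178,0,0,cv2.BORDER_CONSTANT)
cv2.imwrite('pics/c10.png',np.hstack([A,B]))
E
```

```text
[462.6822545  -82.98307299 245.19272864] [3.14148976e+00 7.46743847e-04 2.31296773e-01] [-0.58  0.76  1.16  2.08 -0.91  0.93 -0.24]
```

View pics/c10.png

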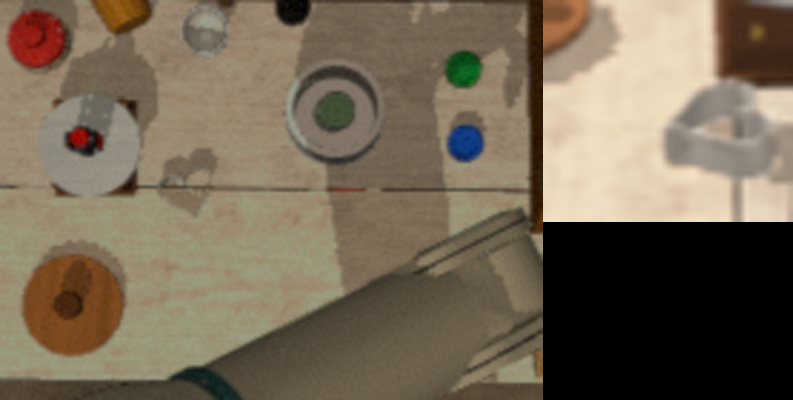

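All three tea lights are in the crock; the top one is at crop (335,110). The heart has been knocked about 3 cm back. I'll take one enlarged look at it.

```bash
python3 - <<'E'
from h import *
sd=shot('side');im=shot('top')
A=cv2.resize(im['pixels'][195:235,218:258,::-1],(400,400),interpolation=cv2.INTER_CUBIC)
B=cv2.resize(sd['pixels'][185:225,255:295,::-1],(400,400),interpolation=cv2.INTER_CUBIC)
cv2.imwrite('pics/c11.png',np.clip(np.hstack([A,B])*1.3,0,255).astype(np.uint8))
E
```

```text
(no output)
```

View pics/c11.png

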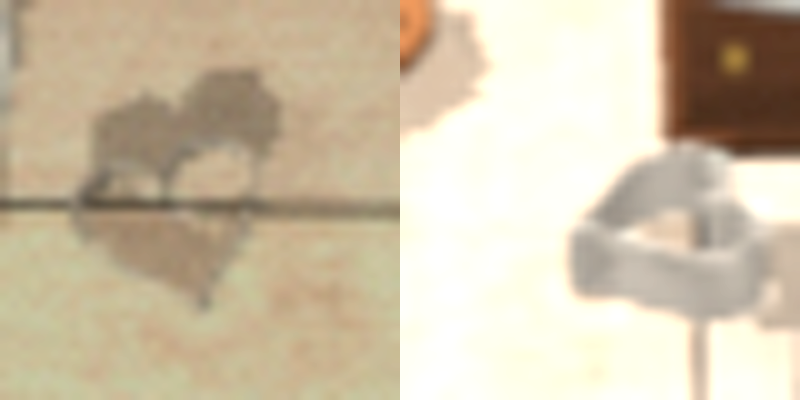

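```bash
python3 - <<'E'
from h import *
sd=shot('side');im=shot('top')
f=lambda u,v:(218+u/10-.45,195+v/10-.45)
for n,p in dict(tip=(202,305),L=(75,195),R=(261,172),Lt=(125,160),Rt=(225,140),wide=(169,183),ctr=(188,228)).items(): print(n,onz(im,*f(*p),18).round(1))
g=lambda u,v:(255+u/10-.45,185+v/10-.45)
for n,p in dict(tip=(172,232),front=(270,258),right=(362,235),back=(285,148)).items(): print('side',n,onz(sd,*g(*p),21).round(1))
s=ctrl.read_state();print(s['eef_pos'],s['tool_rot'])
E
```

```text
tip [548.3 158.9  18. ]
L [580.3 196.8  18. ]
R [587.6 142.4  18. ]
Lt [590.7 182.3  18. ]
Rt [596.9 153.1  18. ]
wide [584.1 169.3  18. ]
ctr [570.9 163.5  18. ]
side tip [550.1 152.5  21. ]
side front [574.7 138.9  21. ]
side right [597.7 148.6  21. ]
side back [578.6 192.3  21. ]
[462.82273898 -83.06315099 245.52548146] [-3.14127928e+00  2.04783474e-05  2.37104826e-01]
```

The knocked heart is centred near (571,164), about 25 mm from the stand. I'll grip it across the lobes with a limited opening, centred a little away from the stand.

Emit:
send_rows --rows '[[[3, -3.7, 0, 0, 0, 0.06], [6, -7.3, 0, 0, 0, 0.06], [9, -11, 0, 0, 0, 0.06], [12, -14.7, 2, 0, 0, 0.06], [15, -18.4, 4, 0, 0, 0.06], [17.4, -21.4, 6, 0, 0, 0.06], [17.4, -21.4, 6, 0, 0, 0.06], [17.4, -21.4, 6, 0, 0, 0.06], [17.4, -21.4, 6, 0, 0, 0.06]]]' --grip 52

```text
clock: 33.3
eef_pos: [582.0, 164.1, 186.2]
tool_rot: [3.141, -0.0, 0.174]
force: [-0.4, -0.9, 0.4]
width: 67.7
gripper_force: 0.0
```

```bash
python3 - <<'E'
from h import *
s=ctrl.read_state();print(s['eef_pos'],s['width'],s['qpos'].round(2));print(to([582,166,74],0.175))
E
```

```text
[581.98253561 164.12099045 186.21780173] 67.73203543627353 [-0.9   1.    1.09  1.77 -1.03  1.06 -0.81]
(array([ 0.03, -0.19, 11.22]), array([ 0.001, -0.   , -0.001]))
```

Emit:
send_rows --rows '[[[0, -0.1, 3, 0, 0, 0], [0, -0.1, 6, 0, 0, 0], [0, -0.1, 8, 0, 0, 0], [0, -0.1, 9, 0, 0, 0], [0, -0.1, 9, 0, 0, 0]]]'

```text
clock: 33.8
eef_pos: [581.6, 165.3, 95.6]
tool_rot: [-3.141, 0.001, 0.174]
force: [-0.7, -0.1, -0.0]
width: 68.2
gripper_force: 0.0
```

Emit:
send_rows --rows '[[[0, 0, 0.5, 0, 0, 0], [0, 0, 1, 0, 0, 0], [0, 0, 1.5, 0, 0, 0], [0, 0, 2, 0, 0, 0], [0, 0, 2.2, 0, 0, 0], [0, 0, 2.2, 0, 0, 0]]]'

```text
clock: 34.4
eef_pos: [582.1, 166.7, 74.9]
tool_rot: [-3.14, -0.001, 0.176]
force: [-2.9, 0.0, 10.6]
width: 68.1
gripper_force: 0.0
```

Emit:
send_rows --rows '[[[0, 0, 0, 0, 0, 0], [0, 0, 0, 0, 0, 0], [0, 0, 0, 0, 0, 0], [0, 0, 0, 0, 0, 0], [0, 0, 0, 0, 0, 0]]]' --grip 100

```text
clock: 34.9
eef_pos: [585.3, 167.5, 77.7]
tool_rot: [-3.139, -0.008, 0.176]
force: [-0.8, 2.1, 23.4]
width: 53.3
gripper_force: 58.9
```

Contact was felt on the way down. Raising slightly to see whether the heart is held.

Emit:
send_rows --rows '[[[0, 0, -0.5, 0, 0, 0], [0, 0, -2, 0, 0, 0], [0, 0, -4, 0, 0, 0], [0, 0, -7, 0, 0, 0], [0, 0, -10, 0, 0, 0], [0, 0, -10, 0, 0, 0], [0, 0, -10, 0, 0, 0]]]'

```text
clock: 35.6
eef_pos: [581.9, 166.8, 174.2]
tool_rot: [-3.141, -0.001, 0.176]
force: [-0.3, 0.1, -0.3]
width: 53.2
gripper_force: 62.7
```

```bash
python3 - <<'E'
from h import *
s=ctrl.read_state();print(s['eef_pos'],s['width'],s['gripper_force'],s['force'])
sd=shot('side','s12.png');im=shot('top','t12.png')
a=cv2.imread('pics/s9.png').astype(int);b=cv2.imread('pics/s12.png').astype(int)
# gauge unmoved? heart gone from the table?
g=cv2.cvtColor(sd['pixels'],cv2.COLOR_RGB2HSV).astype(int)
for x in blobs(((g[...,0]<6)|(g[...,0]>174))&(g[...,1]>170)&(g[...,2]>100),5,300): print('side red',np.round(x[:3],1),x[3])
print('heart spot',sd['pixels'][208,[272,276,280,284,288]].tolist())
E
```

```text
[581.87881528 166.7545995  174.20113778] 53.22129100673574 62.73215921210067 [-0.27553881  0.08053594 -0.30014074]
side red [337.7 171.4 182. ] (328, 164, 20, 14)
side red [297.1 156.1  14.5] (295, 154, 5, 5)
side red [ 35.8 114.7  55.5] (30, 110, 13, 11)
heart spot [[233, 216, 186], [233, 216, 187], [234, 216, 189], [159, 141, 123], [223, 205, 180]]
```

The heart is held and the gauge is unmoved. Carrying it to the tray, in front of the bread bin.

Emit:
send_rows --rows '[[[-3.5, 2.8, 0, 0, 0, 0], [-7, 5.6, 0, 0, 0, 0], [-10.5, 8.4, 0, 0, 0, 0], [-14, 11.4, 0, 0, 0, 0], [-16.7, 14, 0, 0, 0, 0], [-16.7, 14, 0, 0, 0, 0], [-16.7, 14, 0, 0, 0, 0]]]'

```text
clock: 36.4
eef_pos: [441.6, -0.7, 173.2]
tool_rot: [-3.141, 0.001, 0.174]
force: [0.4, 1.3, -0.1]
width: 53.0
gripper_force: 62.8
```

Emit:
send_rows --rows '[[[-0.7, 4.5, 0, 0, 0, 0], [-1.4, 9, 0, 0, 0, 0], [-2.1, 13.5, 0, 0, 0, 0], [-2.8, 18, 0, 0, 0, 0], [-3.5, 22.5, 0, 0, 0, 0], [-3.8, 27, 0, 0, 0, 0], [-3.8, 27, 0, 0, 0, 0], [-3.8, 27, 0, 0, 0, 0], [-3.8, 27, 0, 0, 0, 0]]]'

```text
clock: 37.3
eef_pos: [452.5, -270.9, 172.7]
tool_rot: [-3.139, 0.001, 0.178]
force: [-0.2, -0.1, -0.5]
width: 53.0
gripper_force: 62.8
```

```bash
python3 - <<'E'
from h import *
s=ctrl.read_state();print(s['eef_pos'],s['tool_rot'],s['width'],s['gripper_force'],s['force'],s['qpos'].round(2)); print(to([452,-272,88],0.175))
E
```

```text
[ 452.45955507 -270.91548931  172.71786999] [-3.13933739e+00  8.12535572e-04  1.78474022e-01] 52.962578130970634 62.79749598732451 [-0.21930921 -0.10437705 -0.49516998] [-0.02  0.82  0.84  1.99 -0.91  0.77 -0.02]
(array([-0.06,  0.12,  8.47]), array([-0.002,  0.001,  0.003]))
```

Emit:
send_rows --rows '[[[0, 0, 3, 0, 0, 0], [0, 0, 6, 0, 0, 0], [0, 0, 7.8, 0, 0, 0], [0, 0, 8.6, 0, 0, 0], [0, 0, 8.6, 0, 0, 0], [0, 0, 8.6, 0, 0, 0]]]'

```text
clock: 37.9
eef_pos: [452.3, -272.6, 88.2]
tool_rot: [3.141, -0.001, 0.177]
force: [-0.4, -0.4, 0.2]
width: 52.9
gripper_force: 62.8
```

Emit:
send_rows --rows '[[[0, 0, 0, 0, 0, 0], [0, 0, 0, 0, 0, 0], [0, 0, 0, 0, 0, 0], [0, 0, 0, 0, 0, 0], [0, 0, -3, 0, 0, 0], [0, 0, -7, 0, 0, 0], [0, 0, -11, 0, 0, 0], [0, 0, -13, 0, 0, 0], [0, 0, -13, 0, 0, 0]]]' --grip 60

```text
clock: 38.8
eef_pos: [452.8, -274.0, 220.4]
tool_rot: [3.138, -0.004, 0.176]
force: [-0.8, -0.8, -0.2]
width: 65.1
gripper_force: 0.0
```

Emit:
send_rows --rows '[[[0, -4, 0, 0, 0, 0], [0, -9, 0, 0, 0, 0], [0, -14, 0, 0, 0, 0], [0, -19, 0, 0, 0, 0], [0, -24, 0, 0, 0, 0], [0, -29, 0, 0, 0, 0], [0, -33, 0, 0, 0, 0], [0, -33, 0, 0, 0, 0], [0, -33, 0, 0, 0, 0]]]'

```text
clock: 39.7
eef_pos: [393.5, 52.9, 217.0]
tool_rot: [3.141, 0.001, 0.179]
force: [-0.2, 0.1, -0.3]
width: 65.3
gripper_force: 0.0
```

```bash
python3 - <<'E'
from h import *
s=ctrl.read_state();print(s['eef_pos'],s['width'],s['force']); print(to([458,280.5,200],0.175))
sd=shot('side','s13.png');im=shot('top','t13.png')
a=cv2.imread('pics/top0.png')[238:288,350:426].astype(int);b=cv2.imread('pics/t13.png')[238:288,350:426].astype(int)
d=np.abs(a-b).sum(2)>60
for x in blobs(d,20,3000): print('tray diff',x[0]+350,x[1]+238,x[2],x[3],onz(im,x[0]+350,x[1]+238,15).round())
# lid and green in side
g=cv2.cvtColor(sd['pixels'],cv2.COLOR_RGB2HSV).astype(int)
m=(g[...,0]<14)&(g[...,1]>120); m[:170]=0;m[205:]=0;m[:,:210]=0;m[:,265:]=0
for x in blobs(m,100,3000): print('lid side',np.round(x[:3],1),x[3])
h=cv2.cvtColor(im['pixels'],cv2.COLOR_RGB2HSV).astype(int)
m=(h[...,0]<14)&(h[...,1]>120);m[:235]=0;m[282:]=0;m[:,:170]=0;m[:,225:]=0
for x in blobs(m,100,3000): print('lid top',np.round(x[:3],1),x[3],onz(im,x[0],x[1],15).round(1))
print('tray in side', [np.round(proj(sd,[445+i,-275+j,20])) .tolist() for i in(-50,50) for j in(-90,90)])
E
```

```text
[393.5362239   52.86609565 216.99047553] 65.26306291762813 [-0.2399253   0.12564089 -0.29882486]
(array([ 10.4 , -21.25,   1.67]), array([0.001, 0.001, 0.004]))
tray diff 386.6306306306306 259.0011261261261 296.0 (26, 10, 20, 25) [ 453. -277.   15.]
lid side [238.9 187.  533.5] (221, 175, 37, 23)
lid top [197.7 255.4 312. ] (179, 239, 34, 34) [458.8 274.1  15. ]
tray in side [[176.0, 371.0], [191.0, 300.0], [235.0, 369.0], [241.0, 298.0]]
```

The heart is in the tray. Now the lid: knob at about (458,281).

Emit:
send_rows --rows '[[[2, -4, 0, 0, 0, 0], [4, -8, 0, 0, 0, 0], [6, -12.5, 0, 0, 0, 0], [8, -17, 0, 0, 0, 0], [10.4, -21.3, 0, 0, 0, 0], [10.4, -21.3, 1.7, 0, 0, 0], [10.4, -21.3, 1.7, 0, 0, 0], [10.4, -21.3, 1.7, 0, 0, 0]]]'

```text
clock: 40.6
eef_pos: [459.7, 277.3, 200.6]
tool_rot: [3.14, 0.001, 0.171]
force: [-0.3, -0.9, -0.8]
width: 65.3
gripper_force: 0.0
```

```bash
python3 - <<'E'
from h import *
s=ctrl.read_state();print(s['eef_pos'],s['qpos'].round(2),s['tool_rot']); print(to([458,281,93],0.175))
E
```

```text
[459.73610737 277.27544504 200.55842413] [-1.17  0.84  0.98  1.95 -0.92  0.88 -1.1 ] [3.14011096e+00 8.92293293e-04 1.71376489e-01]
(array([-0.1 , -0.41, 10.76]), array([ 0.001,  0.001, -0.004]))
```

Emit:
send_rows --rows '[[[0, 0, 3, 0, 0, 0], [0, 0, 6, 0, 0, 0], [0, 0, 9, 0, 0, 0], [0, 0, 10.3, 0, 0, 0], [0, 0, 10.7, 0, 0, 0], [0, 0, 10.7, 0, 0, 0], [0, 0, 10.7, 0, 0, 0]]]'

```text
clock: 41.3
eef_pos: [460.1, 279.2, 94.8]
tool_rot: [-3.141, -0.002, 0.174]
force: [0.2, 0.3, -0.6]
width: 65.3
gripper_force: 0.0
```

Emit:
send_rows --rows '[[[0, 0, 0, 0, 0, 0], [0, 0, 0, 0, 0, 0], [0, 0, 0, 0, 0, 0], [0, 0, 0, 0, 0, 0], [0, 0, 0, 0, 0, 0], [0, 0, 0, 0, 0, 0]]]' --grip 185

```text
clock: 41.9
eef_pos: [459.3, 280.6, 94.5]
tool_rot: [-3.14, -0.001, 0.176]
force: [-1.5, 0.9, 6.4]
width: 26.0
gripper_force: 58.6
```

Emit:
send_rows --rows '[[[0, 0, -1, 0, 0, 0], [0, 0, -4, 0, 0, 0], [0, 0, -8, 0, 0, 0], [0, 0, -10.5, 0, 0, 0], [0, 0, -10.5, 0, 0, 0]]]'

```text
clock: 42.4
eef_pos: [460.8, 280.1, 202.0]
tool_rot: [-3.14, -0.006, 0.176]
force: [0.3, 0.9, -1.6]
width: 26.1
gripper_force: 59.2
```

Emit:
send_rows --rows '[[[2, 4, 0, 0, 0, 0], [4, 8, 0, 0, 0, 0], [6, 12.1, 0, 0, 0, 0], [8, 16.2, 0, 0, 0, 0], [10, 20.4, 0, 0, 0, 0], [12, 24.4, 0, 0, 0, 0], [13.5, 27.4, 0, 0, 0, 0], [14.4, 29.4, 0, 0, 0, 0], [14.4, 29.4, 0, 0, 0, 0], [14.4, 29.4, 0, 0, 0, 0]]]'

```text
clock: 43.4
eef_pos: [651.6, 15.5, 197.3]
tool_rot: [-3.14, 0.002, 0.175]
force: [0.4, 0.6, -2.4]
width: 25.9
gripper_force: 59.5
```

```bash
python3 - <<'E'
from h import *
s=ctrl.read_state();print(s['force'],s['width'],s['gripper_force'])
sd=shot('side');im=shot('top')
s=ctrl.read_state();print(s['eef_pos'],s['qpos'].round(2))
B=cv2.resize(sd['pixels'][120:260,240:380,::-1],(600,600),interpolation=cv2.INTER_CUBIC)
cv2.imwrite('pics/c12.png',B)
zt=s['eef_pos'][2]-94.5+15
g=cv2.cvtColor(sd['pixels'],cv2.COLOR_RGB2HSV).astype(int)
m=(g[...,0]<14)&(g[...,1]>120); m[:150]=0;m[:,360:]=0;m[:,260:][:0]=0
for x in blobs(m,100,9000): print('side',np.round(x[:3],1),x[3])
print(zt,'expected',[np.round(proj(sd,[s['eef_pos'][0]+d,s['eef_pos'][1],zt-3]),1) for d in(-52,0,52)])
print(to([653,16.5,200],.175))
E
```

```text
[ 0.38167776  0.62633107 -2.42520799] 25.940761478427845 59.48657512664795
[651.47141609  17.25397405 197.56027431] [-0.52  0.92  0.85  1.62 -0.79  0.99 -0.79]
side [298.9 316.7 102. ] (293, 310, 13, 15)
side [301.8 200.5 736.5] (282, 184, 42, 33)
side [338.1 171.3 220. ] (328, 163, 21, 16)
118.0602743060644 expected [array([291.5, 202.9]), array([315.1, 202.2]), array([338.8, 201.6])]
(array([ 0.14,  0.1 , -0.24]), array([-0.002,  0.002,  0.002]))
```

View pics/c12.png

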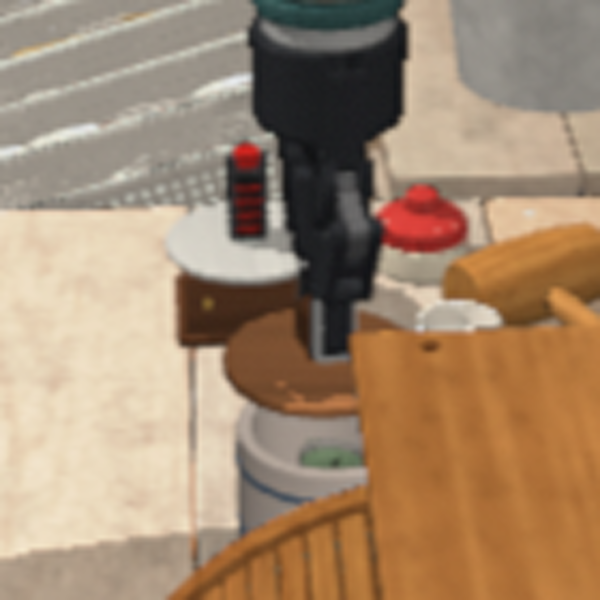

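The lid is held level and centred on the tool, over the crock, with the tea lights below the rim. Lowering gently.

Emit:
send_rows --rows '[[[0.15, 0, 0.5, 0, 0, 0], [0.15, 0, 1.2, 0, 0, 0], [0.15, 0, 1.8, 0, 0, 0], [0.15, 0, 2.3, 0, 0, 0], [0.15, 0, 2.5, 0, 0, 0], [0.15, 0, 2.5, 0, 0, 0], [0.15, 0, 2.5, 0, 0, 0]]]'

```text
clock: 44.2
eef_pos: [654.0, 15.7, 173.7]
tool_rot: [3.141, -0.0, 0.176]
force: [-0.2, 0.4, -0.9]
width: 26.0
gripper_force: 59.5
```

Emit:
send_rows --rows '[[[0, 0, 0.1, 0, 0, 0], [0, 0, 0.2, 0, 0, 0], [0, 0, 0.3, 0, 0, 0], [0, 0, 0.4, 0, 0, 0], [0, 0, 0.5, 0, 0, 0], [0, 0, 0.5, 0, 0, 0]]]'

```text
clock: 44.8
eef_pos: [653.8, 15.9, 168.4]
tool_rot: [-3.141, 0.0, 0.176]
force: [-0.2, -0.5, -2.4]
width: 26.1
gripper_force: 59.5
```

Emit:
send_rows --rows '[[[-0.05, -0.08, 0.1, 0, 0, 0], [-0.05, -0.08, 0.2, 0, 0, 0], [-0.05, -0.08, 0.3, 0, 0, 0], [-0.05, -0.08, 0.4, 0, 0, 0], [-0.05, -0.08, 0.4, 0, 0, 0]]]'

```text
clock: 45.3
eef_pos: [653.2, 16.6, 164.4]
tool_rot: [-3.141, 0.0, 0.176]
force: [0.3, -1.1, -1.7]
width: 26.2
gripper_force: 59.5
```

Emit:
send_rows --rows '[[[0, 0, 0.1, 0, 0, 0], [0, 0, 0.2, 0, 0, 0], [0, 0, 0.25, 0, 0, 0], [0, 0, 0.25, 0, 0, 0]]]'

```text
clock: 45.7
eef_pos: [653.2, 16.6, 162.0]
tool_rot: [-3.142, 0.0, 0.176]
force: [0.1, 0.6, -1.5]
width: 26.4
gripper_force: 59.5
```

Emit:
send_rows --rows '[[[0, 0, 0.1, 0, 0, 0], [0, 0, 0.2, 0, 0, 0], [0, 0, 0.2, 0, 0, 0]]]'

```text
clock: 46.0
eef_pos: [653.3, 16.4, 161.6]
tool_rot: [-3.141, -0.001, 0.176]
force: [-3.1, 0.4, 7.6]
width: 26.3
gripper_force: 60.5
```

The lid is down at the expected height. Releasing and retreating.

Emit:
send_rows --rows '[[[0, 0, 0, 0, 0, 0], [0, 0, 0, 0, 0, 0], [0, 0, 0, 0, 0, 0], [0, 0, 0, 0, 0, 0], [0, 0, 0, 0, 0, 0]]]' --grip 80

```text
clock: 46.5
eef_pos: [653.2, 16.5, 159.9]
tool_rot: [3.142, 0.0, 0.176]
force: [0.4, -0.0, -0.1]
width: 58.9
gripper_force: 0.0
```

Emit:
send_rows --rows '[[[0, 0, -3, 0, 0, 0], [0, 0, -7, 0, 0, 0], [0, 0, -10, 0, 0, 0], [-4, 2, -10, 0, 0, 0], [-8, 4, -10, 0, 0, 0], [-12, 8, -10, 0, 0, 0], [-16, 12, -10, 0, 0, 0], [-20, 15, -10, 0, 0, 0], [-20, 15, -10, 0, 0, 0], [-20, 15, -10, 0, 0, 0]]]'

```text
clock: 47.5
eef_pos: [481.1, -168.1, 260.7]
tool_rot: [3.141, -0.0, 0.17]
force: [-0.0, 0.7, 0.2]
width: 58.8
gripper_force: 0.0
```

```bash
python3 - <<'E'
from h import *
sd=shot('side');im=shot('top');s=ctrl.read_state();print(s['eef_pos'],s['width'],s['force'])
g=cv2.cvtColor(im['pixels'],cv2.COLOR_RGB2HSV).astype(int)
m=(g[...,0]<14)&(g[...,1]>120); m[:160]=0;m[225:]=0;m[:,:255]=0;m[:,325:]=0
for x in blobs(m,100,9000):
    r=x[3];print('lid top',np.round(x[:3],1),r,onz(im,r[0]+r[2]/2-.5,r[1]+r[3]/2-.5,82).round(1))
g=cv2.cvtColor(sd['pixels'],cv2.COLOR_RGB2HSV).astype(int)
m=(g[...,0]<14)&(g[...,1]>120); m[:180]=0;m[270:]=0;m[:,:270]=0;m[:,321:]=0
for x in blobs(m,60,9000): print('lid side',np.round(x[:3],1),x[3])
print('expect disc left edge', [np.round(proj(sd,[601,16.5,z]),1) for z in(75,82,90)])
for x in blobs(((g[...,0]<6)|(g[...,0]>174))&(g[...,1]>170)&(g[...,2]>100),5,300): print('side red',np.round(x[:3],1))
a=cv2.imread('pics/top0.png')[100:225,155:350].astype(int);d=np.abs(a-im['pixels'][100:225,155:350,::-1].astype(int)).sum(2)>90
for x in blobs(d,15,9000): print('diff',x[0]+155,x[1]+100,x[2])
E
```

```text
[ 483.6153732  -165.14641396  260.01440846] 58.489634377211345 [ 0.54371245  1.43234339 -0.64376303]
lid top [285.7 189.5 563.5] (270, 170, 36, 36) [651.   14.9  82. ]
lid side [308.9 217.1 554. ] (294, 202, 27, 29)
lid side [299.2 192.2 436. ] (282, 182, 36, 18)
expect disc left edge [array([292.6, 218.4]), array([292.5, 215.7]), array([292.5, 212.7])]
side red [337.7 171.4 181. ]
side red [297.1 156.1  14.5]
side red [ 31.5 132.6  14. ]
side red [ 34.5 115.1  72.5]
diff 325.95940170940173 220.13247863247864 78.0
diff 278.8364008179959 221.01840490797548 81.5
diff 242.13333333333333 156.26666666666665 62.5
diff 347.0329457364341 156.15697674418604 86.0
diff 167.24551638837352 137.32900432900433 269.5
diff 252.04978354978354 137.38041125541125 308.0
diff 299.5764646024131 169.82882686436983 4586.0
diff 231.67813765182186 110.9646873594242 741.0
```

```bash
python3 -c "
from cell import ctrl
print(ctrl.finish_job())"
```

```text
the job is handed in; nothing more can be done
None
```

The job is handed in: the mouth was measured with the crock empty and the gauge is back on its stand, still locked. All three tea lights are in the crock with its lid fully down, and the heart cutter, the only one there, is in the tray; no contact with the timer, shaker or egg cup was seen.

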